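# Find the wing cap that threads onto the pattern clamp's stud

### The arm

A 7-joint arm with a two-finger parallel gripper is mounted at the origin on the work surface. World frame = base frame: x ahead of the robot, y to its left, z up, the work surface at z = 0. Lengths are in m, angles in rad, forces in N, time in s.
With the tool pointing down it reaches from about 0.425 to 0.925 m from the base axis. Payload 6.8 kg.
Tool frame: the origin (TCP) lies at the very end of the fingers, on their centre line; the grasp point (between the pads) lies bot.hold_point_z behind it (bot.hold_point_z is the distance from the TCP to the grasp point, in m); x points along the fingers, z is the direction in which the jaws open and shut, and the axes are right-handed (so a half turn about x gives the same grasp; the last joint's range is limited). The gripper opens to 85 mm and grips with 20 to 120 N. Pads are 22 mm wide; open, the fingers measure 114 mm over their backs; the gripper's body (76 mm by 85 mm) begins 54 mm behind the grasp point. The pads swing forward as they close: fully open they stand 13 mm farther back than shut.
Start: joints at [-1.283, 0.477, 0.022, 1.555, -0.011, 1.109, -0.083], TCP at [0.26, 0.623, 0.231] pointing down, gripper open.
Joint ranges: [-2.96, 2.96], [-0.34, 2.1], [-1.41, 1.46], [0.24, 2.44], [-1.37, 4.51], [0.17, 1.92], [-2.96, 2.96]. Speed limits (rad/s): [2.39, 2.39, 3.14, 3.14, 3.14, 3.14, 3.14].

### API

Orientations are given as a unit quaternion [w, x, y, z].
In Python, from station import bot gives the robot as it stands.
- The arm moves only by the tool drive_tool, never from a script. Its arguments are lists of equal length, an entry for each row: "slide": the shift along the world's x, y, z in mm, a list of three; "turn": the turn, a rotation vector about the world's x, y, z in rad, a list of three; "gripper": the opening, from 0 (shut) to 1 (fully open). A call has 1 to 10 rows; each row is the pose to reach, as a shift and turn from the pose measured when the call began; what a row does not reach only later rows make up. A row lasts 1/10 s, in which the tool goes at most 50 mm and 8.59 degrees, less where a joint would pass 70% of its speed; a pose out of reach is approached as far as the arm can. A call with a gripper value outside its range is refused whole. The fingers move at their own pace and stop on an object; "squeeze" is the grip in N (left out, the last holds). Time passes only in rows, so rows that repeat a pose let the fingers close. It gives the time, the measured TCP pose, the force and the opening at its end, in the units of the state.
- bot.get_obs(): the state, without advancing time (a new reading comes with each control period).
- bot.read_camera(name): name is "scene" or "top" or "wrist"; returns a dict with "color" (420x560x3 uint8, red, green, blue), "fovy" (degrees; the focal length in pixels is half the picture's height over the tangent of half this angle, whatever the lens; pixels are square), "cx", "cy" (the principal point, pixels), "R" (3x3) and "t" (3): a world point X has camera coordinates R X + t. Camera axes: x right, y down, z forward; pixel columns grow to the right and rows downward; lengths in m; the calibration is good to about 2 mm. A picture is of the moment at which its call begins. There is no depth.
- bot.hand_in(): hands the job in, once; it reports no verdict.
The state is a dict: "t": time; "q": joint angles; "joint_vel": joint speeds; "joint_torque": joint torques, N m; "eef_pos": TCP position; "tool_rot": TCP orientation; "contact_force": force on the tool from outside, world axes, zero at the start; "torque": the same for the moment, N m; "gripper_width": opening from 0.0 (shut) to 1.0 (fully open).
Only numpy, scipy, OpenCV 4.12 (cv2) and the standard library are available. Lean on these libraries where they do the work, as an engineer would, in place of code of your own. Each camera call takes 0.05 s, during which the arm holds its last target.

### The job

One of the three brass wing caps threads onto the stud of the pattern clamp: find it by trying them on, and screw it fully home so that it holds the sprung pressure plate down by itself. Leave the other two caps standing upright, open end down, on the green bench top, off the clamp, and do not shift or knock over the bottle, the tool block, the spool stand or the jar.

Things in the scene. Friction and masses are not known exactly. Their poses are not given: they have to be found in the camera images.
- clamp: fixed pattern clamp: dark steel base 12 mm thick (own x -120 to +70 mm, y -65 to +65), grey housing 46 x 92 mm, 64 mm high, centred at own x = -90. Origin: on the bench surface on the stud's axis; z up. A sprung steel pressure plate (60 x 90 x 8 mm) surrounds the stud; its top rests 30 mm above the bench.
- stud_top (a point): centre of the flat top of the clamp's fixed upright stud, 43 mm above the bench: a steel post, tapered over its top 5 mm; 18, 25 or 32 mm in diameter, changing with the start. A cap too tight for it stops with its underside 37 mm or more above the bench; one that fits or is too loose goes down onto the pressure plate.
- pin (a point): centre of the stud's cross pin (4 mm diameter, along the clamp's y, standing out 3.5 mm at each side), which is its thread; 34.5 mm above the bench. A cap goes over it with its wing in line with the pin, either way round. Press the cap on until it has pushed the plate down 3 mm (underside 27 mm above the bench, about 7 N), then turn it.
- home (a point): on the stud's axis where the underside of the right cap lies when fully home, 23.5 mm above the bench. Turn clockwise seen from above, still pressing: the thread bites after 15 to 20 degrees, draws down 4 mm until 65, then is level up to a stop at 85 to 95; 80 is right. A fitting cap then cannot be pulled up; a loose one lifts. Turn back the same angle to take a cap off.
- plate (a joint): how far the pressure plate is pushed down, m: 0 at rest (spring about 4 N), about 0.006 with the right cap home (about 9 N), stop at 0.0075.
- cap_a: one of three brass wing caps alike outside: 12-sided skirt 48 mm across, 31 mm tall, bore 26 mm deep, open below; upright flat wing on top, 42 mm long (cap's x), 12 thick (y), from 31 to 62 mm above the underside. Two-start coarse thread inside; bores differ, only one cap fits the stud, and which one changes with the start. Origin: centre of the underside; z up. 0.14 kg; starts upright.
- cap_b: one of three brass wing caps alike outside: 12-sided skirt 48 mm across, 31 mm tall, bore 26 mm deep, open below; upright flat wing on top, 42 mm long (cap's x), 12 thick (y), from 31 to 62 mm above the underside. Two-start coarse thread inside; bores differ, only one cap fits the stud, and which one changes with the start. Origin: centre of the underside; z up. 0.14 kg; starts upright.
- cap_c: one of three brass wing caps alike outside: 12-sided skirt 48 mm across, 31 mm tall, bore 26 mm deep, open below; upright flat wing on top, 42 mm long (cap's x), 12 thick (y), from 31 to 62 mm above the underside. Two-start coarse thread inside; bores differ, only one cap fits the stud, and which one changes with the start. Origin: centre of the underside; z up. 0.14 kg; starts upright.
- bottle: bystander: amber glass bottle, 42 mm diameter, 120 mm tall, loose; origin at the centre of its underside.
- tool_block: bystander: wooden block 50 x 130 x 45 mm with upright tools reaching 100 mm above the bench, loose; origin at the centre of its underside.
- spool_stand: bystander: loose stand of three thread spools (38 mm diameter) on an upright rod, base 60 mm diameter, 220 mm tall; origin at the centre of its underside. It stands between the clamp and the caps at one side.
- jar: bystander: closed jar, 50 mm diameter, 60 mm tall, loose; origin at the centre of its underside.

How it is judged:
By the outcome, as a careful person would: the job done as asked, in the order asked, and still so for the second after the job is handed in, with the robot touching nothing.
It also fails if it takes over 72 s, if anything falls off the work surface, if the arm or the gripper's body presses on something with over 40 N, if the wrist force passes 120 N, or if a joint passes its speed limit or range.

## Working session

There is one attempt and no reset: what is moved stays moved. The work goes in short steps, Python scripts to look and compute and a tool call to move; the robot and the scene stay as the last step left them, time stands still between calls to the robot, and variables do not carry over. Pictures are saved under pics/ and viewed, and the job is handed in when it is done.

Besides the shell and the picture viewer there is one more tool, called after "Call:" as a command line: name --argument value ..., lists and objects as JSON in quotes. drive_tool: Moves the arm, as the interface text tells. Its arguments: {"type":"object","properties":{"slide":{"type":"array"},"turn":{"type":"array"},"gripper":{"type":"array"},"squeeze":{"type":"number"}},"required":["slide","turn","gripper"]}

```bash
ls; mkdir -p pics; cat > h.py <<'E'
import numpy as np, cv2
from station import bot
def save(name,fn):
    d=bot.read_camera(name); cv2.imwrite('pics/'+fn+'.png',cv2.cvtColor(d['color'],cv2.COLOR_RGB2BGR))
    np.savez('pics/'+fn+'.npz',**{k:np.array(v) for k,v in d.items()}); return d
def load(fn): return dict(np.load('pics/'+fn+'.npz'))
def foc(d): return d['color'].shape[0]/2/np.tan(np.radians(float(d['fovy']))/2)
def proj(d,X):
    c=d['R']@np.array(X)+d['t']; f=foc(d); return float(d['cx'])+f*c[0]/c[2], float(d['cy'])+f*c[1]/c[2]
def ray(d,u,v):
    f=foc(d); r=d['R'].T@np.array([(u-d['cx'])/f,(v-d['cy'])/f,1.]); return -d['R'].T@d['t'], r/np.linalg.norm(r)
def onz(d,u,v,z):
    o,r=ray(d,u,v); return o+r*(z-o[2])/r[2]
def tri(obs):
    A=np.zeros((3,3));b=np.zeros(3)
    for d,u,v in obs:
        o,r=ray(d,u,v);P=np.eye(3)-np.outer(r,r);A+=P;b+=P@o
    return np.linalg.solve(A,b)
E
python3 - <<'E'
from h import *
for n in ['scene','top','wrist']:
    d=save(n,n+'0'); print(n,d['color'].shape,d['fovy'],d['cx'],d['cy'],-d['R'].T@d['t'],d['R'].round(3).tolist())
o=bot.get_obs(); print(o, bot.hold_point_z)
E
```

```text
pics
scene (420, 560, 3) 48.48821177387681 276.7100451320544 208.4640295442971 [1.09754173 0.54033029 0.79282698] [[-0.698, 0.716, -0.006], [0.484, 0.466, -0.741], [-0.528, -0.52, -0.672]]
top (420, 560, 3) 56.96375125389761 280.5012276472459 208.00046425507344 [ 0.47814571 -0.01661455  0.84119975] [[-0.027, -0.999, -0.017], [-0.993, 0.029, -0.112], [0.113, 0.014, -0.994]]
wrist (420, 560, 3) 63.16881062533502 285.6514440459591 207.8136688683015 [0.1867232  0.65302531 0.37290611] [[0.386, 0.922, -0.002], [0.877, -0.366, 0.31], [0.285, -0.122, -0.951]]
{'t': 0.15, 'q': array([-1.2830857 ,  0.47762026,  0.02234795,  1.55618112, -0.01151215,
        1.10925191, -0.08308807]), 'joint_vel': array([-0.00188509, -0.00143246,  0.00050031, -0.00362025, -0.00087621,
       -0.00086431,  0.0005019 ]), 'joint_torque': array([ 2.44271512e-03, -5.96926832e+01,  1.60982855e+00, -2.81491184e+01,
        1.25623529e-02,  6.50598129e-03,  2.58616126e-05]), 'eef_pos': array([0.26008779, 0.6224221 , 0.23056059]), 'tool_rot': array([ 0.58816814, -0.39222394,  0.58891889,  0.39165439]), 'contact_force': array([-0.64612033, -0.04706362,  0.26824612]), 'torque': array([-0.0550838 ,  0.00730691, -0.03715061]), 'gripper_width': 1.0004907147959494} 0.0187
```

View pics/scene0.png

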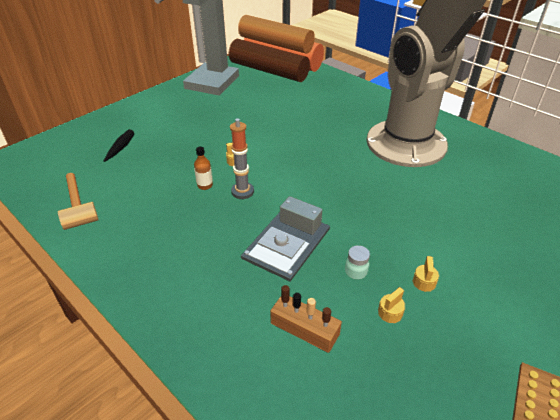

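View pics/top0.png

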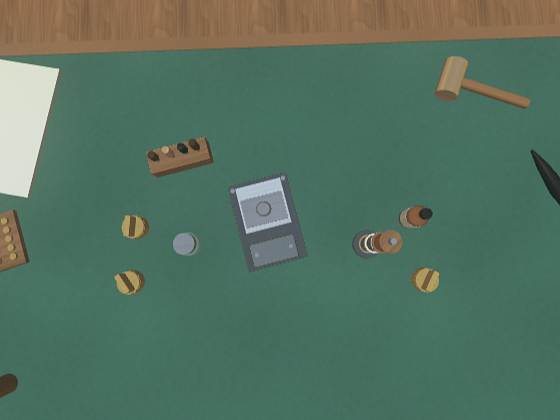

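View pics/wrist0.png

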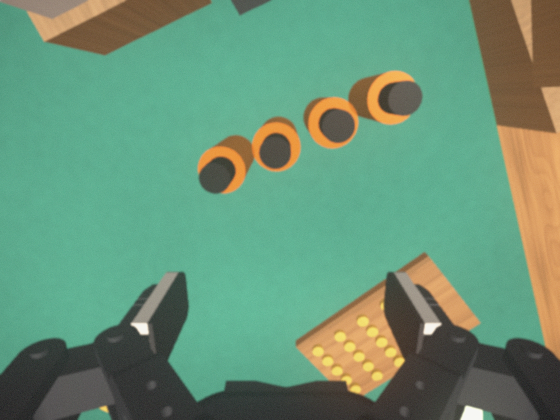

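The top view shows caps at (134,227), (129,282) and (426,280), the stud near (263,209), the jar at (185,244), the spool stand at about (380,243), the bottle at (415,216) and the tool block at (180,157). The scene view agrees. I'll enlarge both to get precise points.

```bash
python3 - <<'E'
import cv2,numpy as np
t=cv2.imread('pics/top0.png');s=cv2.imread('pics/scene0.png')
def c(im,u,v,w,k): 
    x=im[v-w:v+w,u-w:u+w]; return cv2.resize(x,None,fx=k,fy=k,interpolation=cv2.INTER_CUBIC)
r1=np.hstack([c(t,134,227,25,5),c(t,129,282,25,5),c(t,426,280,25,5)])
r2=np.hstack([c(s,394,305,25,5),c(s,427,275,25,5),c(s,236,160,25,5)])
cv2.imwrite('pics/z1.png',np.vstack([r1,r2]))
cv2.imwrite('pics/z2.png',np.hstack([c(t,268,220,50,4),c(s,287,237,50,4)]))
E
```

```text
(no output)
```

View pics/z1.png

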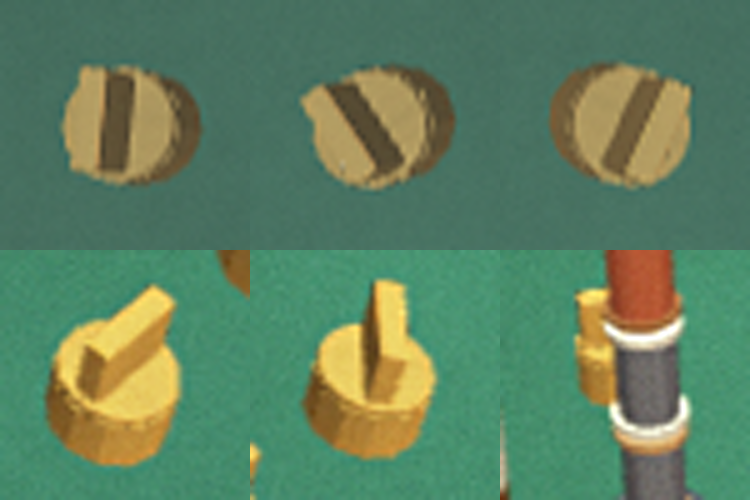

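View pics/z2.png

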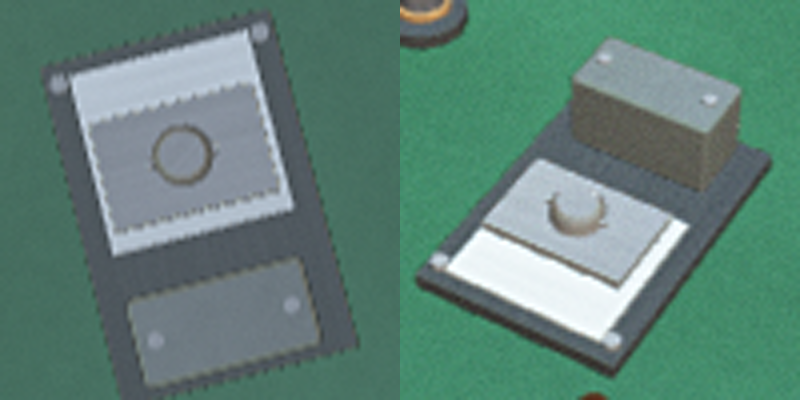

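```bash
python3 - <<'E'
from h import *
t=load('top0');s=load('scene0')
print('cap1',tri([(t,126.6,225.8),(s,395,295)]))
print('cap2',tri([(t,122,284.2),(s,430.2,263.6)]))
print('cap3 z.062',onz(t,433,281.4,.062))
print('stud',onz(t,263.5,208.75,.043), proj(s,onz(t,263.5,208.75,.043)))
def T(u0,v0,x,y,k,z): return onz(t,u0+x/k,v0+y/k,z)
# plate corners -> yaw
a=T(218,170,90,125,4,.03);b=T(218,170,252,83,4,.03);c=T(218,170,282,192,4,.03);e=T(218,170,115,235,4,.03)
print(a,b,c,e,(a+b+c+e)/4)
h=T(218,170,156,340,4,.064);g=T(218,170,292,304,4,.064)
print('housing screws',h,g,(h+g)/2,np.degrees(np.arctan2(*(g-h)[[1,0]])))
for n,(u,v) in dict(jar=(185,244),bottle=(407,218),spool=(364,245),block=(180,160)).items(): print(n,onz(t,u,v,.03))
E
```

```text
cap1 [0.53937609 0.31079084 0.05619348]
cap2 [0.4217952  0.31797475 0.0571181 ]
cap3 z.062 [ 0.41236158 -0.30219877  0.062     ]
stud [0.56835108 0.02983731 0.043     ] (np.float64(280.32180877206605), np.float64(235.88822556254075))
[0.58722769 0.07895675 0.03      ] [ 0.60711759 -0.00739169  0.03      ] [ 0.54870962 -0.02155397  0.03      ] [0.52860825 0.0667361  0.03      ] [0.56791579 0.0291868  0.03      ]
housing screws [0.47351049 0.0436877  0.064     ] [ 0.48949726 -0.0246647   0.064     ] [0.48150387 0.0095115  0.064     ] -76.83587129249422
jar [0.50032895 0.19690481 0.03      ]
bottle [ 0.54152821 -0.26925728  0.03      ]
spool [ 0.48785178 -0.17676121  0.03      ]
block [0.68049602 0.20776077 0.03      ]
```

```bash
python3 - <<'E'
from h import *
from scipy.spatial.transform import Rotation as Ro
t=load('top0')
hsv=cv2.cvtColor(t['color'],cv2.COLOR_RGB2HSV)
im=t['color'].astype(int)
for n,(u,v) in dict(c1=(134,227),c2=(129,282),c3=(426,280)).items():
    w=14; p=im[v-w:v+w,u-w:u+w]
    m=((p[...,0]-p[...,2]>25)&(p.sum(2)<290)&(p[...,0]>p[...,1])).astype(np.uint8)
    k,l,st,ce=cv2.connectedComponentsWithStats(m)
    # component nearest centre
    js=[j for j in range(1,k) if st[j,4]>20]; 
    for j in js:
        ys,xs=np.where(l==j); pts=np.stack([xs,ys],1).astype(np.float32)
        vx,vy,x0,y0=cv2.fitLine(pts,cv2.DIST_L2,0,.01,.01).ravel()
        x0+=u-w;y0+=v-w
        a=onz(t,x0-8*vx,y0-8*vy,.046);b=onz(t,x0+8*vx,y0+8*vy,.046)
        print(n,st[j],(x0,y0),np.degrees(np.arctan2(b[1]-a[1],b[0]-a[0]))%180, ((a+b)/2).round(4))
w=14
o=bot.get_obs();q=o['tool_rot'];R=Ro.from_quat(np.roll(q,-1)).as_matrix();print(R.round(3))
E
```

```text
c1 [  9   3   7  20 108] (np.float32(131.81482), np.float32(225.73148)) 176.02350886329398 [0.5407 0.3033 0.046 ]
c1 [16  5 12 21 84] (np.float32(143.88095), np.float32(228.4881)) 168.53194499416313 [0.5343 0.2781 0.046 ]
c2 [17  2 11 22 86] (np.float32(139.10464), np.float32(279.84885)) 9.247952650615645 [0.4298 0.2866 0.046 ]
c2 [  5   6  15  19 114] (np.float32(127.210526), np.float32(282.3772)) 33.041266788153365 [0.4253 0.3109 0.046 ]
c3 [ 0  2 12 22 73] (np.float32(414.91782), np.float32(277.0137)) 166.79499471759755 [ 0.4207 -0.2725  0.046 ]
c3 [10  5 12 19 94] (np.float32(426.92554), np.float32(279.61703)) 151.92645646739962 [ 0.4149 -0.2962  0.046 ]
[[-0.    -0.923  0.386]
 [-0.001  0.386  0.923]
 [-1.    -0.    -0.001]]
```

Call:
drive_tool --slide '[[47,-53,0],[93,-106,-10],[140,-159,-20],[187,-212,-30],[233,-265,-40],[279,-317,-50],[279,-317,-50],[279,-317,-50]]' --turn '[[0,0,0.06],[0,0,0.12],[0,0,0.18],[0,0,0.24],[0,0,0.3],[0,0,0.33],[0,0,0.33],[0,0,0.33]]' --gripper '[1,1,1,1,1,1,1,1]'

```text
t: 0.95
eef_pos: [0.5231, 0.3229, 0.1838]
tool_rot: [0.516, -0.484, 0.517, 0.483]
contact_force: [0.3, 1.0, -0.5]
gripper_width: 1.001
```

```bash
python3 - <<'E'
from h import *
d=save('wrist','w1'); o=bot.get_obs(); print(o['t'],o['eef_pos'],o['q'],o['tool_rot'])
E
```

```text
1.0 [0.52956702 0.31267999 0.18274927] [-0.6871761   0.42759946  0.06350828  1.75543189 -0.02237822  0.96188616
  0.87705231] [ 0.5177361  -0.48301666  0.52011356  0.47762551]
```

View pics/w1.png

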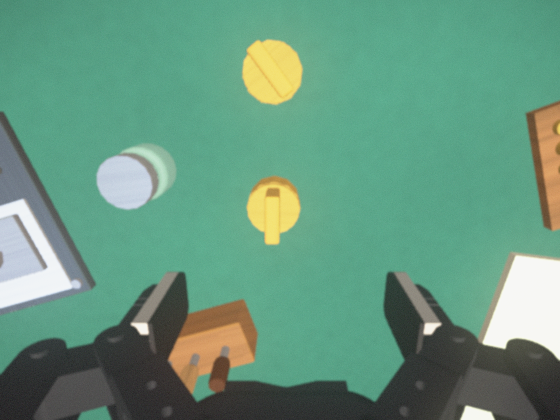

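Call:
drive_tool --slide '[[0,0,0],[5,-5,-30],[5,-5,-50],[5,-5,-50],[5,-5,-50]]' --turn '[[0,0,0],[0,0,0],[0,0,0],[0,0,0],[0,0,0]]' --gripper '[1,1,1,1,1]'

```text
t: 1.5
eef_pos: [0.5338, 0.3089, 0.1329]
tool_rot: [0.517, -0.483, 0.52, 0.478]
contact_force: [0.3, 0.9, -0.7]
gripper_width: 1.001
```

```bash
python3 - <<'E'
from h import *
d=save('wrist','w2'); o=bot.get_obs(); print(o['t'],o['eef_pos'],o['joint_vel'].round(3),-d['R'].T@d['t'])
a=cv2.imread('pics/w1.png')[170:270,220:320];b=cv2.imread('pics/w2.png')[130:330,200:350]
cv2.imwrite('pics/z3.png',np.hstack([cv2.resize(a,(400,400)),cv2.resize(b,(300,400))]))
E
```

```text
1.55 [0.53445317 0.30907844 0.13370323] [ 0.003 -0.012  0.005 -0.012  0.001 -0.002  0.002] [0.45419811 0.31579362 0.27523035]
```

View pics/z3.png

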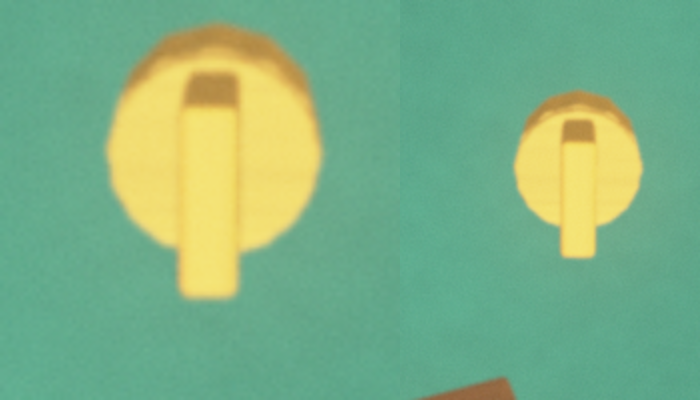

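```bash
python3 - <<'E'
from h import *
w1=load('w1');w2=load('w2')
t=load('top0')
N=tri([(w1,272.2,196.2),(w2,289.25,201)]);F=tri([(w1,272.2,244.5),(w2,289.25,259)])
print(N,F,(N+F)/2,np.linalg.norm(F-N))
for w,n,f in((w1,(272.2,196.2),(272.2,244.5)),(w2,(289.25,201),(289.25,259))):
    a=onz(w,*n,.062);b=onz(w,*f,.062);print((a+b)/2,np.linalg.norm(b-a),np.degrees(np.arctan2(*(b-a)[[1,0]])))
# cap2 from w1: skirt top ellipse and wing
E
```

```text
[0.520015   0.31152298 0.05971541] [0.56185957 0.30837673 0.06098351] [0.54093728 0.30994985 0.06034946] 0.04198184284976491
[0.54028847 0.31010117 0.062     ] 0.04238725337767252 -4.493984925996514
[0.540429   0.30994884 0.062     ] 0.041930334182593516 -4.172316033770184
```

Call:
drive_tool --slide '[[6,1,-40],[6,1,-80],[6,1,-97],[6,1,-97],[6,1,-97],[6,1,-97],[6,1,-97],[6,1,-97],[6,1,-97]]' --turn '[[0,0,0],[0,0,0],[0,0,0],[0,0,0],[0,0,0],[0,0,0],[0,0,0],[0,0,0],[0,0,0]]' --gripper '[0.5,0.4,0.4,0.4,0,0,0,0,0]' --squeeze 60

```text
t: 2.45
eef_pos: [0.5417, 0.3109, 0.0387]
tool_rot: [0.519, -0.483, 0.518, 0.478]
contact_force: [-0.6, -0.8, 7.5]
gripper_width: 0.125
```

```bash
python3 - <<'E'
from h import *
from scipy.spatial.transform import Rotation as Ro
d=save('wrist','w3'); o=bot.get_obs(); print(o)
print(Ro.from_quat(np.roll(o['tool_rot'],-1)).as_matrix().round(4))
E
```

```text
{'t': 2.5, 'q': array([-0.65964756,  0.62359515,  0.04721105,  1.82122637, -0.0313022 ,
        0.69528639,  0.89755593]), 'joint_vel': array([-1.77387155e-03, -1.28138680e-03, -2.90321860e-04,  8.63631198e-05,
       -3.30781892e-04,  3.45007738e-03, -8.26725308e-04]), 'joint_torque': array([-8.57336400e-02, -5.59250093e+01,  2.28739634e+00, -1.85224342e+01,
        7.74128619e-02, -1.90139394e-01, -1.21202564e-02]), 'eef_pos': array([0.54172221, 0.31091291, 0.03867594]), 'tool_rot': array([ 0.51906604, -0.48339742,  0.51815327,  0.47792737]), 'contact_force': array([-0.39424059,  0.19330143,  7.25788625]), 'torque': array([0.06577773, 0.14566261, 0.04137045]), 'gripper_width': 0.12567936118369616}
[[ 0.0062 -0.9971  0.0759]
 [-0.0048  0.0758  0.9971]
 [-1.     -0.0066 -0.0043]]
```

View pics/w3.png

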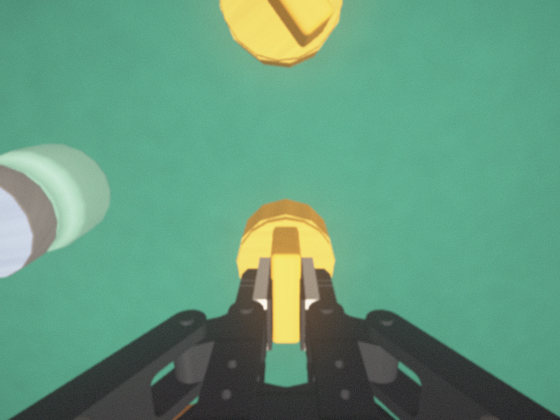

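Call:
drive_tool --slide '[[0,0,30],[0,0,70],[0,-20,110],[5,-65,130],[10,-110,140],[10,-150,140],[10,-150,140],[10,-150,140]]' --turn '[[0,0,0],[0,0,0],[0,0,0],[0,0,0],[0,0,0],[0,0,0],[0,0,0],[0,0,0]]' --gripper '[0,0,0,0,0,0,0,0]'

```text
t: 3.3
eef_pos: [0.5517, 0.1598, 0.1792]
tool_rot: [0.52, -0.483, 0.519, 0.477]
contact_force: [-0.8, 0.9, -1.9]
gripper_width: 0.127
```

```bash
python3 - <<'E'
from h import *
d=save('wrist','w4'); o=bot.get_obs(); print(o['t'],o['eef_pos'],o['contact_force'],o['gripper_width'],o['joint_vel'].round(3))
E
```

```text
3.35 [0.55154532 0.16149741 0.1789705 ] [ 0.72557842  1.30279279 -1.32586247] 0.12307331558772402 [-0.022  0.012 -0.023 -0.01  -0.001 -0.001  0.001]
```

View pics/w4.png

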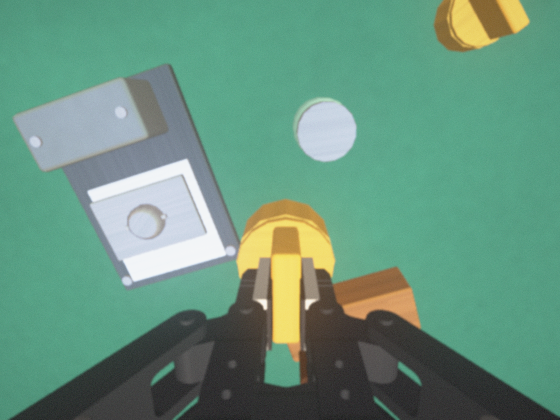

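The cap is held and lifted. The stud is at about (146,221), with a pin nub visible at (165,216). I'll take a second, nearer view.

Call:
drive_tool --slide '[[10,-30,0],[10,-50,0],[10,-50,0],[10,-50,0]]' --turn '[[0,0,0],[0,0,0],[0,0,0],[0,0,0]]' --gripper '[0,0,0,0]'

```text
t: 3.75
eef_pos: [0.5613, 0.1131, 0.1788]
tool_rot: [0.519, -0.483, 0.517, 0.479]
contact_force: [-0.6, 0.2, -2.8]
gripper_width: 0.128
```

```bash
python3 - <<'E'
from h import *
d=save('wrist','w5'); o=bot.get_obs(); print(o['t'],o['eef_pos'],o['joint_vel'].round(3))
d4=load('w4');p=onz(d,0,0,.043)
X=[.568,.030,.043]; print(proj(d,X),proj(d4,X))
u,v=map(int,proj(d,X)); 
a=cv2.imread('pics/w4.png')[171:271,96:196];b=cv2.imread('pics/w5.png')[v-60:v+60,u-60:u+60]; print(u-60,v-60)
cv2.imwrite('pics/z5.png',np.hstack([cv2.resize(a,(400,400),interpolation=cv2.INTER_CUBIC),cv2.resize(b,(400,400),interpolation=cv2.INTER_CUBIC)]))
E
```

```text
3.8 [0.56130489 0.11369868 0.17881914] [-0.005 -0.002 -0.003 -0.     0.001  0.001  0.003]
(np.float64(190.60294078294373), np.float64(208.56627710746682)) (np.float64(140.00574342655457), np.float64(223.02456296049053))
130 148
```

View pics/z5.png

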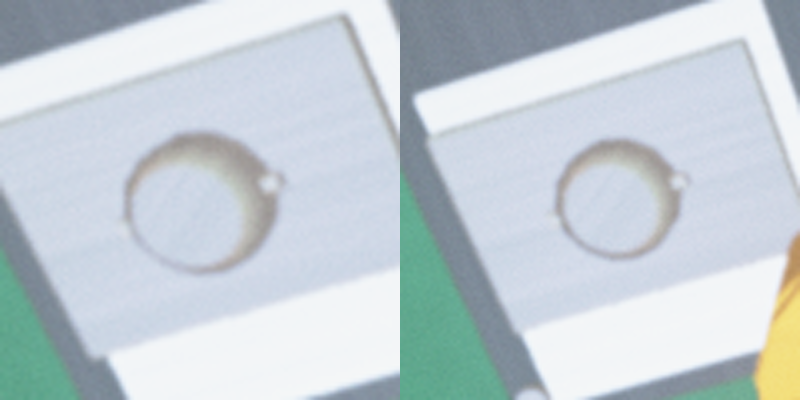

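```bash
python3 - <<'E'
from h import *
w4=load('w4');w5=load('w5');t=load('top0')
s1=(w4,142.75,224.5);s2=(w5,191.8,211.3);s0=(t,263.5,208.75)
print('w4w5',tri([s1,s2]),'all',tri([s1,s2,s0]),[onz(*a,.043).round(4) for a in (s0,s1,s2)])
for d,a,b in((w4,(96+124/4,171+225/4),(96+276/4,171+182/4)),(w5,(130+156/3.333,148+216/3.333),(130+285/3.333,148+182/3.333))):
    A=onz(d,*a,.0345);B=onz(d,*b,.0345);print('pin',A,B,(A+B)/2,np.linalg.norm(A-B),np.degrees(np.arctan2(*(B-A)[[1,0]])))
# plate right edges yaw in w4/w5
a=onz(w5,130+15/3.333,148+145/3.333,.03);b=onz(w5,130+345/3.333,148+40/3.333,.03);print(np.degrees(np.arctan2(*(b-a)[[1,0]])))
a=onz(w4,96+0,171+125/4,.03);b=onz(w4,96+345/4,171+14/4,.03);print(np.degrees(np.arctan2(*(b-a)[[1,0]])))
E
```

```text
w4w5 [0.57318879 0.02761523 0.03367039] all [0.56993502 0.03042369 0.04122024] [array([0.5684, 0.0298, 0.043 ]), array([0.5695, 0.0321, 0.043 ]), array([0.5705, 0.0306, 0.043 ])]
pin [0.57406975 0.01321359 0.0345    ] [0.56652728 0.04947972 0.0345    ] [0.57029852 0.03134666 0.0345    ] 0.03704216000628225 101.74864887004517
pin [0.57368823 0.01438219 0.0345    ] [0.5667977  0.05003666 0.0345    ] [0.57024297 0.03220942 0.0345    ] 0.03631420131832776 100.93805588549816
103.23930862076494
103.15981619179752
```

```bash
python3 - <<'E'
from h import *
w=load('w3'); a=cv2.imread('pics/w3.png')[190:350,226:346]; cv2.imwrite('pics/z6.png',cv2.resize(a,None,fx=4,fy=4))
for v in (253,254,255): print(onz(w,286,v,.062))
E
```

```text
[0.5191215  0.31259724 0.062     ]
[0.51954317 0.31256506 0.062     ]
[0.51996571 0.31253281 0.062     ]
```

View pics/z6.png

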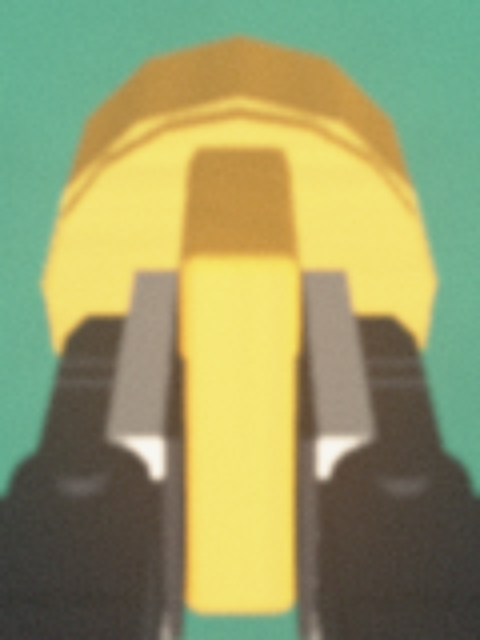

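Call:
drive_tool --slide '[[1,-9,0],[2,-18,0],[3,-27,0],[4,-36,0],[5,-45,0],[6,-54,0],[7,-65,-15],[8,-75,-35],[9,-84,-50],[9,-84,-60]]' --turn '[[0,0,-0.14],[0,0,-0.28],[0,0,-0.42],[0,0,-0.56],[0,0,-0.7],[0,0,-0.84],[0,0,-0.98],[0,0,-1.12],[0,0,-1.264],[0,0,-1.264]]' --gripper '[0,0,0,0,0,0,0,0,0,0]'

```text
t: 4.8
eef_pos: [0.5699, 0.0304, 0.1176]
tool_rot: [0.701, -0.085, 0.703, 0.08]
contact_force: [-0.3, 0.2, -1.0]
gripper_width: 0.127
```

Call:
drive_tool --slide '[[0,0,0],[0,0,0]]' --turn '[[0,0,0],[0,0,0]]' --gripper '[0,0]'

```text
t: 5.0
eef_pos: [0.57, 0.0322, 0.1176]
tool_rot: [0.701, -0.086, 0.703, 0.082]
contact_force: [-0.6, 0.6, -1.8]
gripper_width: 0.128
```

```bash
cat >> h.py <<'E'
from scipy.spatial.transform import Rotation as Ro
def st():
    o=bot.get_obs(); R=Ro.from_quat(np.roll(o['tool_rot'],-1)).as_matrix()
    print('t',round(o['t'],2),'pos',(o['eef_pos']*1000).round(1),'jaw',np.degrees(np.arctan2(R[1,2],R[0,2])).round(2),'axis',R[:,0].round(4),'F',o['contact_force'].round(1),'M',o['torque'].round(2),'g',round(o['gripper_width'],3),'q',o['q'].round(2)); return o
E
python3 - <<'E'
from h import *
st(); save('scene','s1'); save('wrist','w6')
a=cv2.imread('pics/s1.png')[170:300,220:360];b=cv2.imread('pics/w6.png')
cv2.imwrite('pics/z7.png',np.hstack([cv2.resize(a,(420,390)),cv2.resize(b,(380,390))]))
E
```

```text
t 5.0 pos [570.   32.2 117.6] jaw 13.65 axis [-0.0024 -0.0066 -1.    ] F [-0.6  0.6 -1.8] M [0.01 0.   0.01] g 0.128 q [-0.46  0.46  0.38  1.93 -0.22  0.79  0.28]
```

View pics/z7.png

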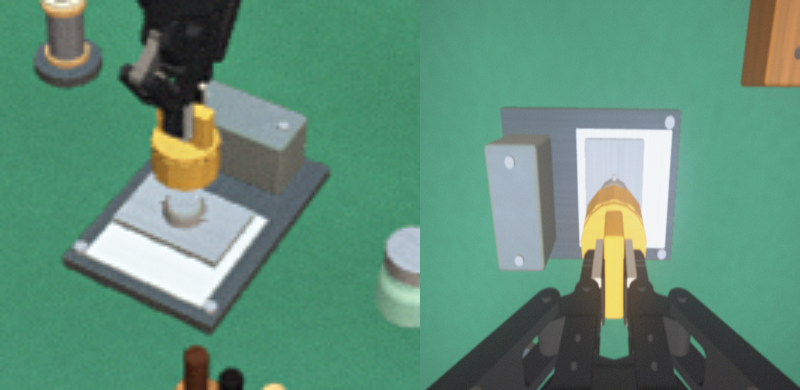

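Call:
drive_tool --slide '[[0,-2.5,-10],[0,-2.5,-20],[0,-2.5,-30],[0,-2.5,-33],[0,-2.5,-35],[0,-2.5,-37],[0,-2.5,-39],[0,-2.5,-41],[0,-2.5,-41]]' --turn '[[0,0,-0.008],[0,0,-0.008],[0,0,-0.008],[0,0,-0.008],[0,0,-0.008],[0,0,-0.008],[0,0,-0.008],[0,0,-0.008],[0,0,-0.008]]' --gripper '[0,0,0,0,0,0,0,0,0]'

```text
t: 6.0
eef_pos: [0.5713, 0.0291, 0.0803]
tool_rot: [0.702, -0.082, 0.703, 0.079]
contact_force: [-8.1, 0.2, 25.5]
gripper_width: 0.127
```

```bash
python3 - <<'E'
from h import *
st(); save('scene','s2'); save('wrist','w7')
a=cv2.imread('pics/s2.png')[170:300,220:360];b=cv2.imread('pics/w7.png')[150:360,180:390]
cv2.imwrite('pics/z8.png',np.hstack([cv2.resize(a,(420,390)),cv2.resize(b,(380,390))]))
E
```

```text
t 6.0 pos [571.3  29.1  80.3] jaw 13.05 axis [ 2.0e-04 -4.7e-03 -1.0e+00] F [-8.1  0.2 25.5] M [ 0.2   2.16 -0.01] g 0.127 q [-0.43  0.52  0.35  1.95 -0.26  0.72  0.3 ]
```

View pics/z8.png

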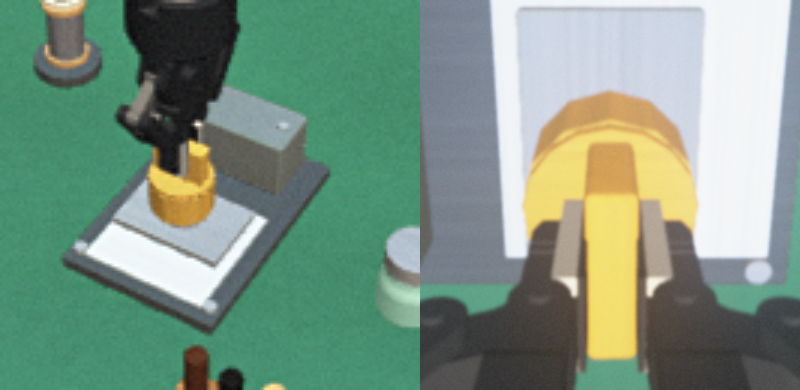

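Call:
drive_tool --slide '[[-1,0,2],[-2.5,0,2],[-2.5,0,0],[-2.5,0,-2],[-2.5,0,-3]]' --turn '[[0,0,0],[0,0,0],[0,0,0],[0,0,0],[0,0,0]]' --gripper '[0,0,0,0,0]'

```text
t: 6.6
eef_pos: [0.5698, 0.0289, 0.0803]
tool_rot: [0.703, -0.081, 0.702, 0.079]
contact_force: [-11.5, -1.8, 40.6]
gripper_width: 0.128
```

```bash
python3 - <<'E'
from h import *
st()
E
```

```text
t 6.6 pos [569.8  28.9  80.3] jaw 13.02 axis [ 0.0016 -0.0032 -1.    ] F [-11.5  -1.8  40.6] M [0.19 2.8  0.11] g 0.128 q [-0.43  0.52  0.35  1.95 -0.26  0.72  0.3 ]
```

```bash
python3 - <<'E'
from h import *
w=load('w7'); a=cv2.imread('pics/w7.png')[145:285,215:355]; cv2.imwrite('pics/z9.png',cv2.resize(a,(700,700),interpolation=cv2.INTER_CUBIC))
E
```

```text
(no output)
```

View pics/z9.png

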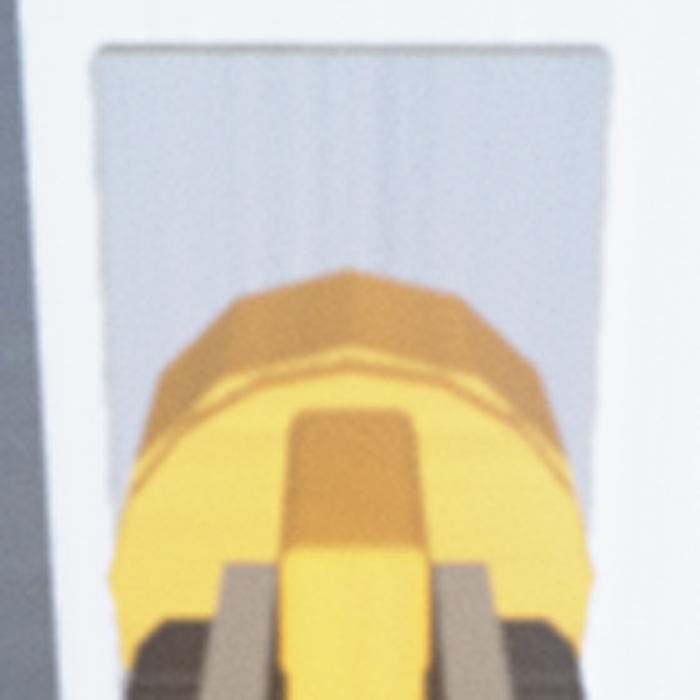

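```bash
python3 - <<'E'
from h import *
w=load('w7'); P=lambda x,y,z: onz(w,215+x/5,145+y/5,z)
e=np.array([-np.sin(np.radians(13.2)),np.cos(np.radians(13.2)),0]);ex=np.array([e[1],-e[0],0])
for z in (.03,.029):
    L=P(95,52,z);R=P(608,52,z);m=(L+R)/2;print('plate far',L,R,np.linalg.norm(L-R),'stud',(m-.045*e).round(4))
    L=P(108,480,z);R=P(592,480,z);m=(L+R)/2;print(m, 'clamp x coord of mid',m@ex)
for uz in (.0405,.0416,.043):
    n=P(355,547,uz+.062); v=P(350,268,uz); print(uz,'wing ctr',(n-.021*e).round(4),'skirt vertex ctr',(v-.0245*e).round(4), n@ex)
print(np.array([.5713,.0291,0])@ex,np.array([.5713,.0291,0])@e)
E
```

```text
plate far [0.53201459 0.06861963 0.03      ] [0.58848307 0.08168746 0.03      ] 0.05796082341316758 stud [0.5705 0.0313 0.03  ]
[0.57191261 0.02381461 0.03      ] clamp x coord of mid 0.5622401421769286
plate far [0.53190399 0.06841984 0.029     ] [0.58866587 0.08155557 0.029     ] 0.05826198210675426 stud [0.5706 0.0312 0.029 ]
[0.57200932 0.02338202 0.029     ] clamp x coord of mid 0.562235513889549
0.0405 wing ctr [0.5713 0.0293 0.1025] skirt vertex ctr [0.5707 0.0295 0.0405] 0.5629452236904001
0.0416 wing ctr [0.5712 0.0298 0.1036] skirt vertex ctr [0.5707 0.0299 0.0416] 0.5629469262957013
0.043 wing ctr [0.5711 0.0305 0.105 ] skirt vertex ctr [0.5706 0.0303 0.043 ] 0.5629490932479025
0.5628506375316567 -0.10212570602060865
```

Call:
drive_tool --slide '[[0,0,2],[0.5,1.5,2],[0.5,1.5,0],[0.5,1.5,-1.5],[0.5,1.5,-1.5]]' --turn '[[0,0,0],[0,0,0],[0,0,0],[0,0,0],[0,0,0]]' --gripper '[0,0,0,0,0]'

```text
t: 7.1
eef_pos: [0.5707, 0.0306, 0.0803]
tool_rot: [0.703, -0.081, 0.702, 0.079]
contact_force: [-6.4, 0.7, 21.6]
gripper_width: 0.128
```

```bash
python3 - <<'E'
from h import *
st()
E
```

```text
t 7.1 pos [570.7  30.6  80.3] jaw 13.01 axis [ 0.0019 -0.0021 -1.    ] F [-6.4  0.7 21.6] M [ 0.17  1.62 -0.  ] g 0.128 q [-0.44  0.52  0.35  1.95 -0.26  0.72  0.3 ]
```

Call:
drive_tool --slide '[[0,1.5,-0.5],[0,2.5,-0.5],[-1.5,2,-0.5],[-2,0.5,-0.5],[-1.5,-0.5,-0.5],[0,-1,-0.5],[1.5,0,-0.5],[1.5,1.5,-0.5],[0,1,-0.5]]' --turn '[[0,0,0],[0,0,0],[0,0,0],[0,0,0],[0,0,0],[0,0,0],[0,0,0],[0,0,0],[0,0,0]]' --gripper '[0,0,0,0,0,0,0,0,0]'

```text
t: 8.0
eef_pos: [0.5707, 0.031, 0.0804]
tool_rot: [0.703, -0.081, 0.702, 0.079]
contact_force: [-1.5, -0.8, 11.4]
gripper_width: 0.128
```

```bash
python3 - <<'E'
from h import *
st(); save('scene','s3');
a=cv2.imread('pics/s3.png')[170:300,220:360]
cv2.imwrite('pics/z10.png',cv2.resize(a,None,fx=5,fy=5,interpolation=cv2.INTER_CUBIC)[:, :700])
E
```

```text
t 8.0 pos [570.7  31.   80.4] jaw 12.99 axis [ 0.0015 -0.0025 -1.    ] F [-1.5 -0.8 11.4] M [-0.1   0.55 -0.02] g 0.128 q [-0.44  0.52  0.35  1.95 -0.26  0.72  0.3 ]
```

View pics/z10.png

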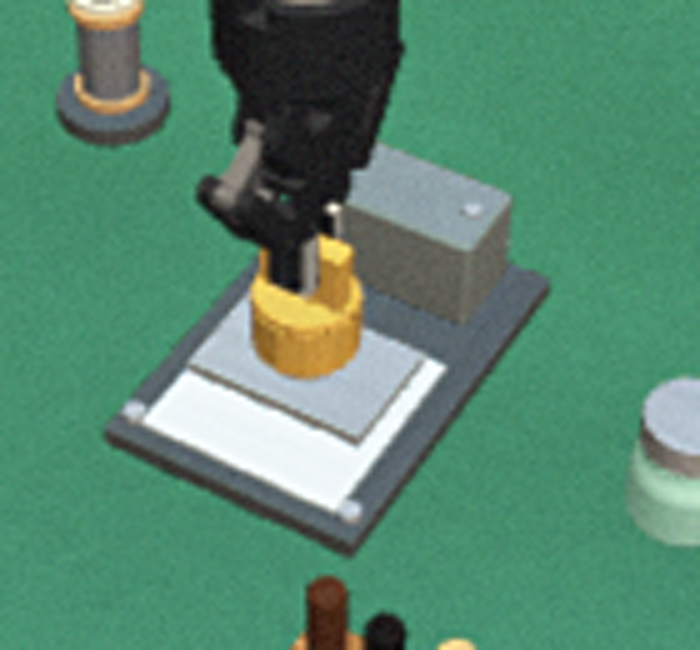

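The sweep slid freely at a constant height (about 42 mm underside), so this cap is too tight. I'll return it to its own place on the bench.

Call:
drive_tool --slide '[[0,0,25],[0,10,50],[-3,45,60],[-7,80,60],[-10,120,60],[-15,160,60],[-20,200,60],[-25,240,60],[-29,275,40],[-29,279,10]]' --turn '[[0,0,0],[0,0,0.14],[0,0,0.28],[0,0,0.42],[0,0,0.56],[0,0,0.7],[0,0,0.84],[0,0,0.98],[0,0,1.12],[0,0,1.26]]' --gripper '[0,0,0,0,0,0,0,0,0,0]'

```text
t: 9.05
eef_pos: [0.5405, 0.3181, 0.0905]
tool_rot: [0.52, -0.481, 0.514, 0.483]
contact_force: [-0.3, 0.4, -1.6]
gripper_width: 0.123
```

```bash
python3 - <<'E'
from h import *
st()
E
```

```text
t 9.05 pos [540.5 318.1  90.5] jaw 85.95 axis [ 0.0045  0.0073 -1.    ] F [-0.3  0.4 -1.6] M [-0.   -0.02  0.  ] g 0.123 q [-0.65  0.55  0.02  1.8  -0.02  0.79  0.89]
```

Call:
drive_tool --slide '[[1,-7,-20],[1,-7,-40],[1,-7,-50],[1,-7,-51],[1,-7,-51],[1,-7,-51],[1,-7,-51],[1,-7,-51],[1,-7,-20],[1,-7,30]]' --turn '[[0,0,0],[0,0,0],[0,0,0],[0,0,0],[0,0,0],[0,0,0],[0,0,0],[0,0,0],[0,0,0],[0,0,0]]' --gripper '[0,0,0,0,0,0,0.6,0.6,0.6,0.6]'

```text
t: 10.05
eef_pos: [0.5394, 0.3098, 0.1185]
tool_rot: [0.518, -0.481, 0.517, 0.483]
contact_force: [1.8, 0.4, 0.5]
gripper_width: 0.601
```

```bash
python3 - <<'E'
from h import *
st(); save('wrist','w8')
E
```

```text
t 10.05 pos [539.4 309.8 118.5] jaw 85.97 axis [-9.0e-04  3.5e-03 -1.0e+00] F [1.8 0.4 0.5] M [-0.01 -0.03  0.03] g 0.601 q [-0.64  0.51  0.03  1.79 -0.02  0.84  0.9 ]
```

View pics/w8.png

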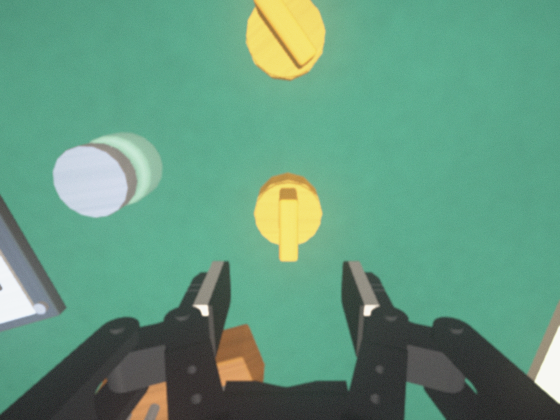

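Call:
drive_tool --slide '[[-25,1,15],[-55,2,20],[-85,3,20],[-115,4,20],[-115,4,20],[-115,4,20],[-115,4,20]]' --turn '[[0,0,0.13],[0,0,0.26],[0,0,0.39],[0,0,0.52],[0,0,0.646],[0,0,0.646],[0,0,0.646]]' --gripper '[0.6,0.6,0.6,0.6,0.6,0.6,0.6]'

```text
t: 10.8
eef_pos: [0.4306, 0.3171, 0.1497]
tool_rot: [0.345, -0.618, 0.333, 0.623]
contact_force: [0.9, -0.8, 0.1]
gripper_width: 0.594
```

```bash
python3 - <<'E'
from h import *
st(); save('wrist','w9')
X=[.424,.315,.062]; w=load('w9'); u,v=map(int,proj(w,X)); print(u-50,v-50)
a=cv2.imread('pics/w9.png')[v-50:v+50,u-50:u+50]
w1=load('w1'); u,v=map(int,proj(w1,X)); print(u-40,v-40)
b=cv2.imread('pics/w1.png')[v-40:v+40,u-40:u+40]
cv2.imwrite('pics/z11.png',np.hstack([cv2.resize(a,(400,400)),cv2.resize(b,(400,400))]))
E
```

```text
t 10.8 pos [430.6 317.1 149.7] jaw 122.71 axis [ 0.0032  0.0181 -0.9998] F [ 0.9 -0.8  0.1] M [-0.02 -0.01 -0.02] g 0.594 q [-0.62  0.34 -0.15  1.97  0.05  0.82  1.34]
237 153
226 28
```

View pics/z11.png

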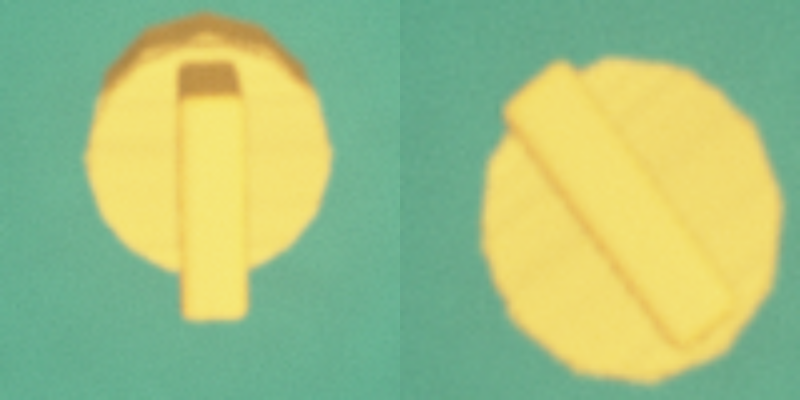

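```bash
python3 - <<'E'
from h import *
w=load('w9');w1=load('w1')
a=onz(w,290,176.75,.062);b=onz(w,290.75,233,.062);print(a,b,(a+b)/2,np.linalg.norm(b-a),np.degrees(np.arctan2(*(b-a)[[1,0]])))
print(tri([(w,290,176.75),(w1,253,45)]),tri([(w,290.75,233),(w1,287.6,93)]),tri([(w,290,176.75),(w1,287.6,93)]))
m=(w,290.4,204.4);print(tri([m,(w1,270.4,69)]))
E
```

```text
[0.40656979 0.30620222 0.062     ] [0.44145834 0.32942477 0.062     ] [0.42401407 0.31781349 0.062     ] 0.041910594359991074 33.64856467226413
[0.40726999 0.30670271 0.05844909] [0.44135149 0.32925978 0.06242934] [ 0.43915035  0.33089722 -0.10646685]
[0.42400824 0.31785304 0.05910305]
```

Call:
drive_tool --slide '[[-6.5,0.7,-40],[-6.5,0.7,-80],[-6.5,0.7,-105],[-6.5,0.7,-111.5],[-6.5,0.7,-111.5],[-6.5,0.7,-111.5],[-6.5,0.7,-111.5],[-6.5,0.7,-111.5],[-6.5,0.7,-111.5]]' --turn '[[-0.018,0.003,0.015],[-0.018,0.003,0.015],[-0.018,0.003,0.015],[-0.018,0.003,0.015],[-0.018,0.003,0.015],[-0.018,0.003,0.015],[-0.018,0.003,0.015],[-0.018,0.003,0.015],[-0.018,0.003,0.015]]' --gripper '[0.5,0.4,0.4,0.4,0.4,0,0,0,0]' --squeeze 60

```text
t: 11.75
eef_pos: [0.4255, 0.3186, 0.0397]
tool_rot: [-0.336, 0.623, -0.333, -0.623]
contact_force: [0.3, -0.7, 7.1]
gripper_width: 0.126
```

```bash
python3 - <<'E'
from h import *
st(); w=save('wrist','w10')
a=cv2.imread('pics/w10.png')[190:350,206:366]; cv2.imwrite('pics/z12.png',cv2.resize(a,None,fx=4,fy=4))
E
```

```text
t 11.75 pos [425.5 318.6  39.7] jaw 123.53 axis [ 0.0025  0.002  -1.    ] F [ 0.3 -0.7  7.1] M [-0.11  0.01 -0.04] g 0.126 q [-0.66  0.51 -0.13  2.04  0.11  0.6   1.29]
```

View pics/z12.png

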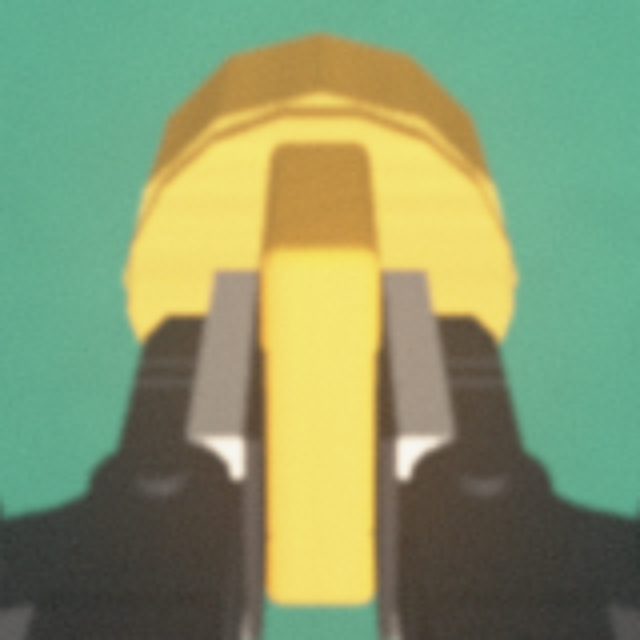

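```bash
python3 - <<'E'
from h import *
w=load('w10'); o=bot.get_obs(); c=np.radians(33.53); e=np.array([np.cos(c),np.sin(c),0])
n=onz(w,286.4,252,.062); f=onz(w,286.4,190+604/4,.062); m=n+.021*e; print(n,f,np.linalg.norm(n-f),m, ((o['eef_pos']-m)@e*1000).round(2))
E
```

```text
[0.40655288 0.30605288 0.062     ] [0.44115177 0.32898798 0.062     ] 0.0415102639285735 [0.42405841 0.31765273 0.062     ] 1.68
```

Call:
drive_tool --slide '[[0,0,30],[0,0,65],[5,-10,100],[20,-40,105],[35,-70,105],[50,-100,105],[65,-130,105],[80,-160,105],[95,-190,105],[110,-220,105]]' --turn '[[0,0,0],[0,0,-0.14],[0,0,-0.28],[0,0,-0.42],[0,0,-0.56],[0,0,-0.7],[0,0,-0.84],[0,0,-0.98],[0,0,-1.12],[0,0,-1.26]]' --gripper '[0,0,0,0,0,0,0,0,0,0]'

```text
t: 12.8
eef_pos: [0.5357, 0.0973, 0.1451]
tool_rot: [0.639, -0.305, 0.637, 0.304]
contact_force: [-0.4, 0.9, -1.5]
gripper_width: 0.126
```

```bash
python3 - <<'E'
from h import *
st()
E
```

```text
t 12.8 pos [535.7  97.3 145.1] jaw 51.01 axis [ 0.0029 -0.0013 -1.    ] F [-0.4  0.9 -1.5] M [ 0.07 -0.02 -0.05] g 0.126 q [-0.47  0.37  0.22  1.96 -0.1   0.82  0.69]
```

Call:
drive_tool --slide '[[8,-15,0],[16,-30,0],[24,-45,0],[32,-60,0],[35,-67.6,-15],[35,-67.6,-35],[35,-67.6,-50],[35,-67.6,-50],[35,-67.6,-50]]' --turn '[[0,0,-0.14],[0,0,-0.28],[0,0,-0.42],[0,0,-0.56],[0,0,-0.66],[0,0,-0.66],[0,0,-0.66],[0,0,-0.66],[0,0,-0.66]]' --gripper '[0,0,0,0,0,0,0,0,0]'

```text
t: 13.7
eef_pos: [0.5705, 0.03, 0.0952]
tool_rot: [0.703, -0.082, 0.702, 0.08]
contact_force: [0.4, -0.7, -1.4]
gripper_width: 0.124
```

```bash
python3 - <<'E'
from h import *
st()
E
```

```text
t 13.7 pos [570.5  30.   95.2] jaw 13.23 axis [ 0.0011 -0.0027 -1.    ] F [ 0.4 -0.7 -1.4] M [ 0.03 -0.05 -0.02] g 0.124 q [-0.44  0.5   0.36  1.94 -0.24  0.75  0.29]
```

Call:
drive_tool --slide '[[0.2,-0.3,-5],[0.2,-0.3,-9],[0.2,-0.3,-11],[0.2,-0.3,-13],[0.2,-0.3,-15],[0.2,-0.3,-16],[0.2,-0.3,-16]]' --turn '[[0,0,0],[0,0,0],[0,0,0],[0,0,0],[0,0,0],[0,0,0],[0,0,0]]' --gripper '[0,0,0,0,0,0,0]'

```text
t: 14.4
eef_pos: [0.571, 0.03, 0.0796]
tool_rot: [0.703, -0.082, 0.702, 0.081]
contact_force: [-0.9, -0.4, 4.1]
gripper_width: 0.122
```

```bash
python3 - <<'E'
from h import *
st()
E
```

```text
t 14.4 pos [571.   30.   79.6] jaw 13.23 axis [ 0.0013 -0.0022 -1.    ] F [-0.9 -0.4  4.1] M [ 0.21  0.35 -0.01] g 0.122 q [-0.43  0.52  0.35  1.95 -0.26  0.72  0.3 ]
```

Call:
drive_tool --slide '[[-0.3,0,-2],[-0.3,0,-4],[-0.3,0,-5],[-0.3,0,-5]]' --turn '[[0,0,0],[0,0,0],[0,0,0],[0,0,0]]' --gripper '[0,0,0,0]'

```text
t: 14.8
eef_pos: [0.5718, 0.0299, 0.0786]
tool_rot: [0.704, -0.081, 0.701, 0.081]
contact_force: [-10.1, 0.9, 36.6]
gripper_width: 0.126
```

```bash
python3 - <<'E'
from h import *
st(); w=save('wrist','w11')
a=cv2.imread('pics/w11.png')[145:285,215:355]; cv2.imwrite('pics/z13.png',cv2.resize(a,None,fx=5,fy=5))
E
```

```text
t 14.8 pos [571.8  29.9  78.6] jaw 13.2 axis [ 0.0032 -0.     -1.    ] F [-10.1   0.9  36.6] M [0.21 3.02 0.1 ] g 0.126 q [-0.43  0.52  0.34  1.95 -0.26  0.71  0.3 ]
```

View pics/z13.png

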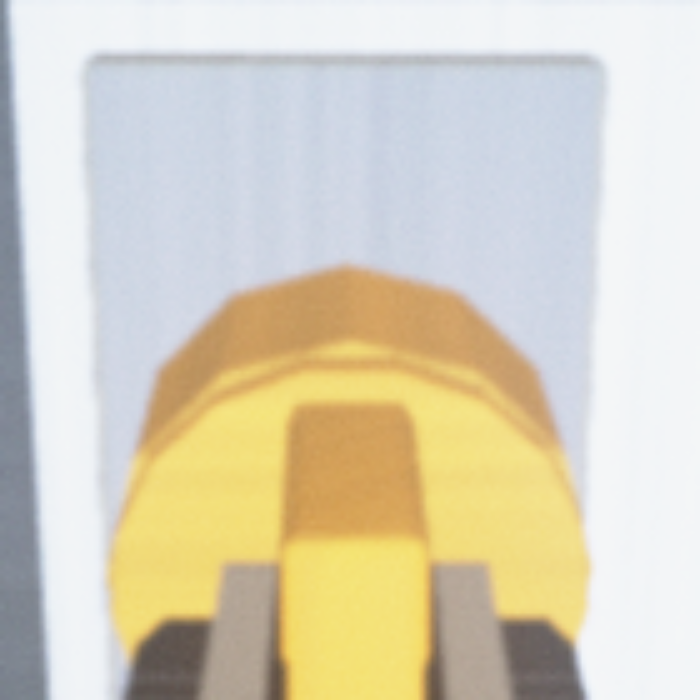

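Call:
drive_tool --slide '[[-0.5,0,2],[-1.5,0.3,2],[-1.8,0.3,0],[-2,0.3,-2],[-2,0.3,-3],[-2,0.3,-3]]' --turn '[[0,0,0],[0,0,0],[0,0,0],[0,0,0],[0,0,0],[0,0,0]]' --gripper '[0,0,0,0,0,0]'

```text
t: 15.45
eef_pos: [0.5711, 0.0303, 0.0785]
tool_rot: [0.704, -0.081, 0.701, 0.081]
contact_force: [-8.7, 0.3, 33.2]
gripper_width: 0.127
```

```bash
python3 - <<'E'
from h import *
st()
E
```

```text
t 15.45 pos [571.1  30.3  78.5] jaw 13.17 axis [ 0.0052  0.0016 -1.    ] F [-8.7  0.3 33.2] M [0.09 2.38 0.05] g 0.127 q [-0.43  0.52  0.34  1.95 -0.26  0.71  0.3 ]
```

The skirt stopped at about 38.8 mm here, lower than cap 1. The outer ring of the stud measures about 32 mm, so this is probably the wide cap caught on the taper. The force says to move towards −x, so I'll jiggle lightly that way.

Call:
drive_tool --slide '[[-0.5,0,1.5],[-1.5,0,0],[-2,0,-1],[-2.5,0,-2],[-3,0.5,-2],[-3,1,-2],[-2.5,1.2,-2],[-2.5,0.5,-3],[-2.5,0.5,-3]]' --turn '[[-0.0016,0.005,0],[-0.0016,0.005,0],[-0.0016,0.005,0],[-0.0016,0.005,0],[-0.0016,0.005,0],[-0.0016,0.005,0],[-0.0016,0.005,0],[-0.0016,0.005,0],[-0.0016,0.005,0]]' --gripper '[0,0,0,0,0,0,0,0,0]'

```text
t: 16.35
eef_pos: [0.5709, 0.0305, 0.0785]
tool_rot: [0.704, -0.081, 0.701, 0.081]
contact_force: [-5.5, 0.0, 33.0]
gripper_width: 0.125
```

```bash
python3 - <<'E'
from h import *
st()
E
```

```text
t 16.35 pos [570.9  30.5  78.5] jaw 13.13 axis [ 0.0043  0.0011 -1.    ] F [-5.5  0.  33. ] M [-0.13  1.73  0.04] g 0.125 q [-0.43  0.52  0.34  1.95 -0.26  0.71  0.3 ]
```

```bash
python3 - <<'E'
from h import *
for n,off,k in(('w4',(96,171),4),('w5',(130,148),3.3333)):
    w=load(n)
    for z in (.043,.038,.03):
        for r in (.009,.0118,.0125,.016):
            P=np.array([proj(w,[.5702+r*np.cos(a),.0315+r*np.sin(a),z]) for a in np.linspace(0,6.28,72)])
            P=(P-off)*k; print(n,z,r,P.min(0).round(),P.max(0).round())
E
```

```text
w4 0.043 0.009 [143. 178.] [226. 255.]
w4 0.043 0.0118 [131. 166.] [239. 267.]
w4 0.043 0.0125 [127. 163.] [242. 270.]
w4 0.043 0.016 [111. 148.] [258. 284.]
w4 0.038 0.009 [153. 171.] [235. 246.]
w4 0.038 0.0118 [140. 159.] [247. 258.]
w4 0.038 0.0125 [137. 156.] [250. 261.]
w4 0.038 0.016 [121. 140.] [266. 275.]
w4 0.03 0.009 [168. 159.] [248. 233.]
w4 0.03 0.0118 [156. 147.] [260. 244.]
w4 0.03 0.0125 [153. 144.] [263. 247.]
w4 0.03 0.016 [137. 129.] [278. 261.]
w5 0.043 0.009 [174. 176.] [244. 242.]
w5 0.043 0.0118 [163. 166.] [255. 252.]
w5 0.043 0.0125 [161. 163.] [258. 255.]
w5 0.043 0.016 [147. 150.] [271. 267.]
w5 0.038 0.009 [180. 171.] [248. 236.]
w5 0.038 0.0118 [169. 160.] [259. 245.]
w5 0.038 0.0125 [166. 158.] [262. 248.]
w5 0.038 0.016 [153. 145.] [275. 260.]
w5 0.03 0.009 [188. 162.] [255. 225.]
w5 0.03 0.0118 [178. 152.] [266. 235.]
w5 0.03 0.0125 [175. 149.] [268. 237.]
w5 0.03 0.016 [162. 136.] [281. 249.]
```

```bash
python3 - <<'E'
from h import *
e=np.array([-np.sin(np.radians(13.2)),np.cos(np.radians(13.2)),0]);S=np.array([.5702,.0313,0])
for n,off,k in(('w4',(96,171),4),('w5',(130,148),3.3333)):
    w=load(n)
    for r in (-.0195,-.016,-.0125,.0125,.016,.0195):
        print(n,r,((np.array(proj(w,S+r*e+[0,0,.0345]))-off)*k).round(), ((np.array(proj(w,S+r*e+[0,0,.0365]))-off)*k).round())
s=load('scene0'); a=cv2.imread('pics/scene0.png')[215:265,255:315]
b=cv2.imread('pics/w5.png')[190:235,165:225]
k=400//60
A=cv2.resize(a,(480,400),interpolation=cv2.INTER_CUBIC)
for z,r,c in((.043,.0118,(0,0,255)),(.038,.0125,(0,255,0)),(.038,.016,(255,0,0)),(.03,.016,(255,0,255)),(.03,.0125,(0,255,255))):
    P=np.array([proj(s,S+[r*np.cos(q),r*np.sin(q),z]) for q in np.linspace(0,6.28,72)]); P=(P-[255,215]+.5)*8-.5
    for p in P: cv2.circle(A,tuple(int(x) for x in p),1,c,-1)
A2=cv2.resize(a,(480,400),interpolation=cv2.INTER_CUBIC)
cv2.imwrite('pics/z14.png',np.hstack([A,A2])[:, :960][:, 80:880])
E
```

```text
w4 -0.0195 [121. 228.] [117. 231.]
w4 -0.016 [135. 223.] [131. 227.]
w4 -0.0125 [149. 219.] [145. 222.]
w4 0.0125 [250. 187.] [247. 190.]
w4 0.016 [265. 183.] [261. 186.]
w4 0.0195 [279. 178.] [276. 182.]
w5 -0.0195 [149. 220.] [147. 222.]
w5 -0.016 [161. 216.] [159. 219.]
w5 -0.0125 [173. 213.] [171. 215.]
w5 0.0125 [261. 186.] [259. 188.]
w5 0.016 [273. 182.] [271. 184.]
w5 0.0195 [285. 178.] [284. 180.]
```

View pics/z14.png

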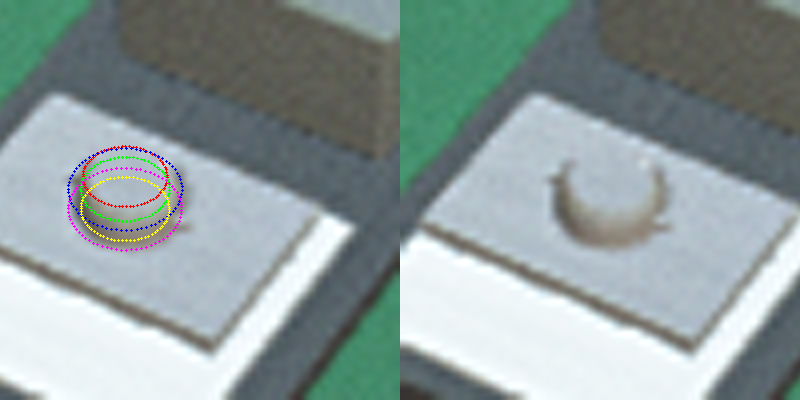

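Call:
drive_tool --slide '[[-0.3,0,1],[-0.6,0,0],[-1,0.5,-1],[-1,1,-1.5],[-0.5,1,-1.5],[-0.5,0,-1.5],[-1,-0.5,-1.5],[-1.5,0,-1.5],[-1,0.3,-2],[-1,0.3,-2]]' --turn '[[0,0.004,0],[0,0.004,0.04],[0,0.004,0.08],[0,0.004,0.04],[0,0.004,0],[0,0.004,-0.04],[0,0.004,-0.08],[0,0.004,-0.04],[0,0.004,0],[0,0.004,0]]' --gripper '[0,0,0,0,0,0,0,0,0,0]'

```text
t: 17.35
eef_pos: [0.5709, 0.0306, 0.0784]
tool_rot: [0.703, -0.08, 0.702, 0.082]
contact_force: [-6.6, 0.5, 26.1]
gripper_width: 0.126
```

```bash
python3 - <<'E'
from h import *
st(); save('scene','s4')
S=np.array([.5702,.0313,0]);s=load('s4')
a=cv2.imread('pics/s4.png')[190:270,240:340]
A=cv2.resize(a,None,fx=8,fy=8,interpolation=cv2.INTER_CUBIC)[:600,:800]
cv2.imwrite('pics/z15.png',A)
E
```

```text
t 17.35 pos [570.9  30.6  78.4] jaw 13.13 axis [ 0.0018  0.0021 -1.    ] F [-6.6  0.5 26.1] M [ 0.04  1.67 -0.12] g 0.126 q [-0.42  0.52  0.34  1.95 -0.26  0.71  0.3 ]
```

View pics/z15.png

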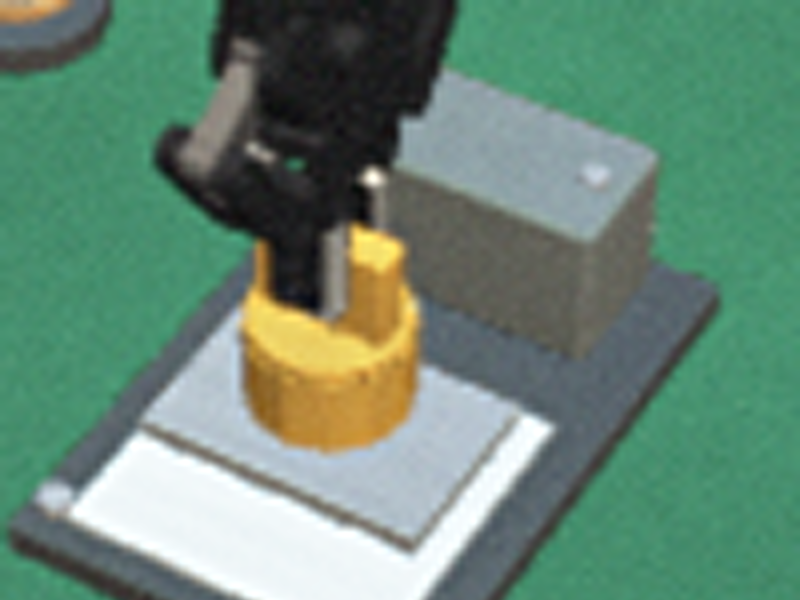

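Cap 2 always re-seats at the same point without dropping, so it is caught on the taper and too tight as well. The stud measures 32 mm. I'll set cap 2 down on clear bench at about (0.65, −0.13) and fetch cap 3.

Call:
drive_tool --slide '[[0,0,30],[0,0,55],[20,-30,55],[40,-70,55],[60,-115,55],[79,-160,50],[79,-160,20],[79,-160,-10],[79,-160,-30],[79,-160,-36]]' --turn '[[0,0,0],[0,0,0],[0,0,0],[0,0,0],[0,0,0],[0,0,0],[0,0,0],[0,0,0],[0,0,0],[0,0,0]]' --gripper '[0,0,0,0,0,0,0,0,0,0]'

```text
t: 18.4
eef_pos: [0.647, -0.129, 0.0398]
tool_rot: [0.701, -0.079, 0.704, 0.082]
contact_force: [-14.2, 5.4, 35.4]
gripper_width: 0.125
```

```bash
python3 - <<'E'
from h import *
st()
E
```

```text
t 18.4 pos [ 647.  -129.    39.8] jaw 13.08 axis [-0.0054  0.0033 -1.    ] F [-14.2   5.4  35.4] M [ 1.07  3.56 -0.03] g 0.125 q [-0.13  0.7   0.34  1.74 -0.31  0.77  0.59]
```

Call:
drive_tool --slide '[[0,0,0.5],[0,0,0.5],[0,0,0.5],[0,0,0.5],[0,0,40],[0,0,90],[0,0,120],[0,0,120]]' --turn '[[0,0,0],[0,0,0],[0,0,0],[0,0,0],[0,0,0],[0,0,0],[0,0,0],[0,0,0]]' --gripper '[0,0,0.6,0.6,0.6,0.6,0.6,0.6]'

```text
t: 19.2
eef_pos: [0.6502, -0.13, 0.1652]
tool_rot: [0.704, -0.08, 0.701, 0.081]
contact_force: [0.9, -0.7, -0.4]
gripper_width: 0.6
```

```bash
python3 - <<'E'
from h import *
st(); save('wrist','w12'); save('scene','s5')
a=cv2.imread('pics/w12.png');b=cv2.imread('pics/s5.png')
cv2.imwrite('pics/z16.png',np.hstack([cv2.resize(a,(400,300)),cv2.resize(b,(400,300))]))
E
```

```text
t 19.2 pos [ 650.2 -130.   165.2] jaw 13.06 axis [ 0.0039  0.0022 -1.    ] F [ 0.9 -0.7 -0.4] M [ 0.02 -0.01 -0.  ] g 0.6 q [-0.18  0.54  0.4   1.67 -0.25  0.97  0.54]
```

View pics/z16.png

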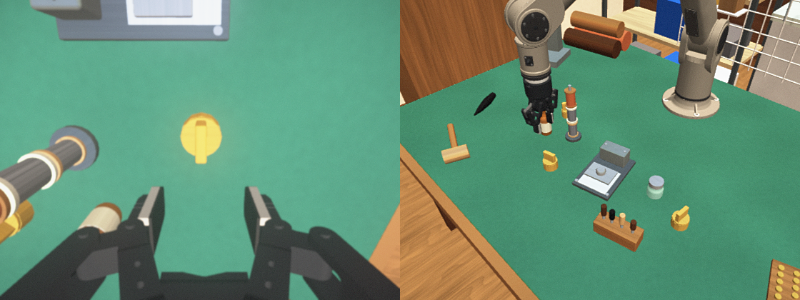

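Call:
drive_tool --slide '[[0,0,45],[0,0,90],[-10,-10,135],[-45,-35,160],[-80,-60,165],[-120,-85,165],[-155,-110,165],[-195,-140,165],[-235,-170,165],[-235,-170,130]]' --turn '[[0,0,0],[0,0,0.1],[0,0,0.24],[0,0,0.38],[0,0,0.52],[0,0,0.66],[0,0,0.78],[0,0,0.855],[0,0,0.855],[0,0,0.855]]' --gripper '[0.6,0.6,0.6,0.6,0.6,0.6,0.6,0.6,0.6,0.6]'

```text
t: 20.3
eef_pos: [0.408, -0.3052, 0.2927]
tool_rot: [0.607, -0.363, 0.609, 0.36]
contact_force: [1.7, -1.1, -0.2]
gripper_width: 0.598
```

```bash
python3 - <<'E'
from h import *
st(); save('wrist','w13')
E
```

```text
t 20.3 pos [ 408.  -305.2  292.7] jaw 61.48 axis [-7.0e-04 -4.6e-03 -1.0e+00] F [ 1.7 -1.1 -0.2] M [-0.02 -0.04  0.04] g 0.598 q [ 0.15  0.14  0.41  1.89 -0.06  1.12  1.66]
```

View pics/w13.png

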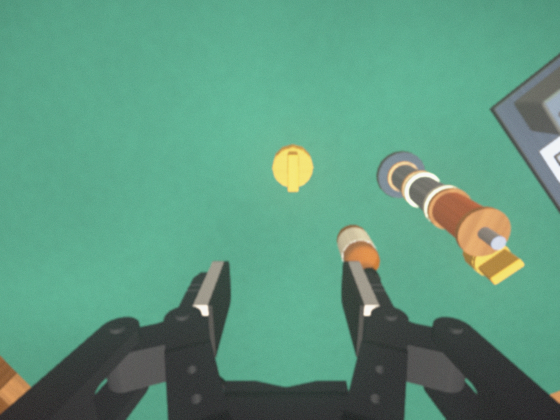

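Call:
drive_tool --slide '[[4,3,-45],[4,3,-90],[4,3,-135],[4,3,-145],[4,3,-145],[4,3,-145]]' --turn '[[0,0,0],[0,0,0],[0,0,0],[0,0,0],[0,0,0],[0,0,0]]' --gripper '[0.6,0.6,0.6,0.6,0.6,0.6]'

```text
t: 20.95
eef_pos: [0.4125, -0.2973, 0.1412]
tool_rot: [0.604, -0.361, 0.61, 0.365]
contact_force: [-0.4, -0.4, 1.2]
gripper_width: 0.601
```

```bash
python3 - <<'E'
from h import *
st(); w=save('wrist','w14')
X=[.412,-.302,.062]; u,v=map(int,proj(w,X)); print(u-50,v-50)
a=cv2.imread('pics/w14.png')[v-50:v+50,u-50:u+50]
w1=load('w13'); u,v=map(int,proj(w1,X)); print(u-40,v-40)
b=cv2.imread('pics/w13.png')[v-40:v+40,u-40:u+40]
cv2.imwrite('pics/z17.png',np.hstack([cv2.resize(a,(400,400)),cv2.resize(b,(400,400))]))
E
```

```text
t 20.95 pos [ 412.5 -297.3  141.2] jaw 61.76 axis [-0.0094  0.0011 -1.    ] F [-0.4 -0.4  1.2] M [-0.05 -0.01 -0.02] g 0.601 q [ 0.19  0.34  0.37  2.05 -0.16  0.79  1.74]
230 171
251 133
```

View pics/z17.png

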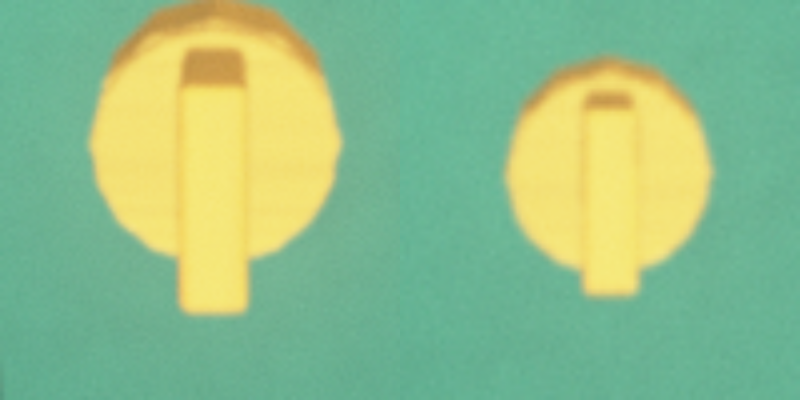

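```bash
python3 - <<'E'
from h import *
w=load('w14');w1=load('w13')
n=(230+212.5/4,171+85/4);f=(230+213.5/4,171+314/4);n1=(251+210/5,133+107/5);f1=(251+210.5/5,133+296/5)
a=onz(w,*n,.062);b=onz(w,*f,.062);print(a,b,(a+b)/2,np.linalg.norm(b-a),np.degrees(np.arctan2(*(b-a)[[1,0]])))
A=tri([(w,*n),(w1,*n1)]);B=tri([(w,*f),(w1,*f1)]);print(A,B,(A+B)/2)
E
```

```text
[ 0.39485196 -0.29043664  0.062     ] [ 0.43192522 -0.31028103  0.062     ] [ 0.41338859 -0.30035883  0.062     ] 0.042050282636992425 -28.15902457314407
[ 0.39442574 -0.29023577  0.0637135 ] [ 0.43324752 -0.31094437  0.05879079] [ 0.41383663 -0.30059007  0.06125215]
```

Call:
drive_tool --slide '[[0.9,-3,-40],[0.9,-3,-80],[0.9,-3,-98],[0.9,-3,-102.5],[0.9,-3,-102.5],[0.9,-3,-102.5],[0.9,-3,-102.5],[0.9,-3,-102.5],[0.9,-3,-102.5]]' --turn '[[-0.001,-0.009,0],[-0.001,-0.009,0],[-0.001,-0.009,0],[-0.001,-0.009,0],[-0.001,-0.009,0],[-0.001,-0.009,0],[-0.001,-0.009,0],[-0.001,-0.009,0],[-0.001,-0.009,0]]' --gripper '[0.5,0.4,0.4,0.4,0.4,0,0,0,0]' --squeeze 60

```text
t: 21.9
eef_pos: [0.4152, -0.3014, 0.0411]
tool_rot: [0.608, -0.364, 0.606, 0.361]
contact_force: [-0.0, -0.1, 7.0]
gripper_width: 0.124
```

```bash
python3 - <<'E'
from h import *
st(); w=save('wrist','w15')
a=cv2.imread('pics/w15.png')[190:350,206:366]; cv2.imwrite('pics/z18.png',cv2.resize(a,None,fx=4,fy=4))
E
```

```text
t 21.9 pos [ 415.2 -301.4   41.1] jaw 61.75 axis [ 0.0045 -0.0021 -1.    ] F [-0.  -0.1  7. ] M [0.12 0.1  0.01] g 0.124 q [ 0.27  0.5   0.3   2.1  -0.27  0.57  1.84]
```

View pics/z18.png

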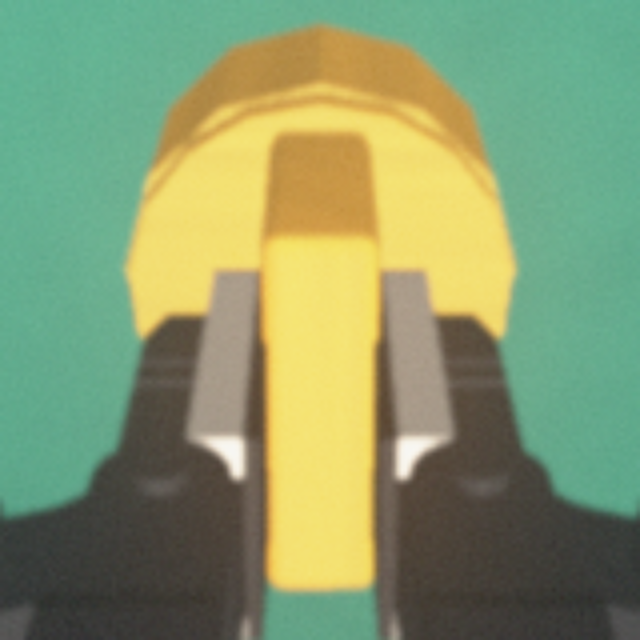

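```bash
python3 - <<'E'
from h import *
w=load('w15'); o=bot.get_obs(); c=np.radians(-28.2); e=np.array([np.cos(c),np.sin(c),0])
n=onz(w,286.4,249.25,.062); f=onz(w,286.4,190+590/4,.062); m=n+.021*e; print(n,f,np.linalg.norm(n-f),m,(n+f)/2, ((o['eef_pos']-m)@e*1000).round(2))
E
```

```text
[ 0.39500057 -0.29053165  0.062     ] [ 0.43151319 -0.31014339  0.062     ] 0.04144625497142916 [ 0.41350794 -0.30045522  0.062     ] [ 0.41325688 -0.30033752  0.062     ] 1.93
```

Call:
drive_tool --slide '[[0,0,25],[0,0,70],[0,0,115],[0,0,160],[0,0,205],[0,0,245],[15,30,265],[35,70,265],[55,110,265],[70,150,265]]' --turn '[[0,0,0],[0,0,0],[0,0,0],[0,0,0],[0,0,0],[0,0,-0.1],[0,0,-0.24],[0,0,-0.38],[0,0,-0.52],[0,0,-0.66]]' --gripper '[0,0,0,0,0,0,0,0,0,0]' --squeeze 80

```text
t: 22.95
eef_pos: [0.484, -0.1555, 0.3075]
tool_rot: [0.692, -0.155, 0.689, 0.151]
contact_force: [0.5, -0.3, -1.3]
gripper_width: 0.119
```

```bash
python3 - <<'E'
from h import *
st()
E
```

```text
t 22.95 pos [ 484.  -155.5  307.5] jaw 25.04 axis [ 0.0049 -0.0043 -1.    ] F [ 0.5 -0.3 -1.3] M [-0.03 -0.09  0.  ] g 0.119 q [-0.14  0.12  0.37  1.87 -0.04  1.15  0.68]
```

Call:
drive_tool --slide '[[15,30,0],[35,75,0],[55,120,-20],[75,160,-60],[87,186,-105],[87,186,-150],[87,186,-190],[87,186,-209],[87,186,-210],[87,186,-210]]' --turn '[[0.004,0.005,-0.1],[0.004,0.005,-0.206],[0.004,0.005,-0.206],[0.004,0.005,-0.206],[0.004,0.005,-0.206],[0.004,0.005,-0.206],[0.004,0.005,-0.206],[0.004,0.005,-0.206],[0.004,0.005,-0.206],[0.004,0.005,-0.206]]' --gripper '[0,0,0,0,0,0,0,0,0,0]'

```text
t: 23.95
eef_pos: [0.5716, 0.0303, 0.0987]
tool_rot: [0.703, -0.082, 0.702, 0.081]
contact_force: [-0.1, 0.3, 0.3]
gripper_width: 0.119
```

```bash
python3 - <<'E'
from h import *
st()
E
```

```text
t 23.95 pos [571.6  30.3  98.7] jaw 13.22 axis [ 7.e-04 -7.e-04 -1.e+00] F [-0.1  0.3  0.3] M [-0.01 -0.07 -0.06] g 0.119 q [-0.33  0.48  0.22  1.93 -0.15  0.75  0.2 ]
```

Call:
drive_tool --slide '[[-0.8,0.1,-8],[-0.8,0.1,-13],[-0.8,0.1,-16],[-0.8,0.1,-18],[-0.8,0.1,-20],[-0.8,0.1,-21.5],[-0.8,0.1,-21.5]]' --turn '[[0,0,0],[0,0,0],[0,0,0],[0,0,0],[0,0,0],[0,0,0],[0,0,0]]' --gripper '[0,0,0,0,0,0,0]'

```text
t: 24.65
eef_pos: [0.5707, 0.0304, 0.0769]
tool_rot: [0.702, -0.082, 0.702, 0.081]
contact_force: [0.6, -0.1, -1.6]
gripper_width: 0.122
```

```bash
python3 - <<'E'
from h import *
st()
E
```

```text
t 24.65 pos [570.7  30.4  76.9] jaw 13.22 axis [ 3.e-04 -8.e-04 -1.e+00] F [ 0.6 -0.1 -1.6] M [-0.03 -0.03 -0.02] g 0.122 q [-0.33  0.51  0.21  1.94 -0.16  0.71  0.21]
```

No contact at a 36 mm underside, so cap 3 goes over the stud. I'll carry on down to the plate.

Call:
drive_tool --slide '[[0,0,-2],[0,0,-4],[0,0,-5],[0,0,-6],[0,0,-7],[0,0,-8],[0,0,-8]]' --turn '[[0,0,0],[0,0,0],[0,0,0],[0,0,0],[0,0,0],[0,0,0],[0,0,0]]' --gripper '[0,0,0,0,0,0,0]'

```text
t: 25.35
eef_pos: [0.5707, 0.0305, 0.0691]
tool_rot: [0.702, -0.082, 0.702, 0.081]
contact_force: [-2.1, 0.4, 4.3]
gripper_width: 0.119
```

```bash
python3 - <<'E'
from h import *
st(); w=save('wrist','w16'); save('scene','s6')
a=cv2.imread('pics/s6.png')[190:270,240:340];b=cv2.imread('pics/w16.png')[140:300,200:360]
cv2.imwrite('pics/z19.png',np.hstack([cv2.resize(a,(400,320)),cv2.resize(b,(320,320))]))
E
```

```text
t 25.35 pos [570.7  30.5  69.1] jaw 13.22 axis [ 3.e-04 -7.e-04 -1.e+00] F [-2.1  0.4  4.3] M [0.05 0.48 0.02] g 0.119 q [-0.32  0.52  0.21  1.95 -0.16  0.69  0.21]
```

View pics/z19.png

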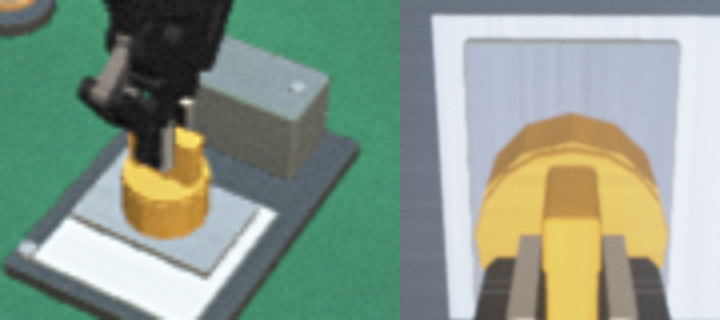

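Call:
drive_tool --slide '[[-0.3,0,-0.7],[-0.3,0,-1.2],[-0.3,0,-1.2]]' --turn '[[0,0,0],[0,0,0],[0,0,0]]' --gripper '[0,0,0]'

```text
t: 25.75
eef_pos: [0.5706, 0.0305, 0.0681]
tool_rot: [0.703, -0.082, 0.702, 0.081]
contact_force: [-1.9, 0.6, 4.9]
gripper_width: 0.123
```

```bash
python3 - <<'E'
from h import *
st()
E
```

```text
t 25.75 pos [570.6  30.5  68.1] jaw 13.22 axis [ 8.e-04 -6.e-04 -1.e+00] F [-1.9  0.6  4.9] M [-0.11  0.38 -0.03] g 0.123 q [-0.32  0.52  0.21  1.95 -0.16  0.69  0.21]
```

Call:
drive_tool --slide '[[-0.3,0,-0.4],[-0.6,0,-0.6],[-0.9,0,-0.9],[-1,0,-1.3],[-1,0,-1.3]]' --turn '[[0,0,-0.14],[0,0,-0.28],[0,0,-0.42],[0,0,-0.52],[0,0,-0.52]]' --gripper '[0,0,0,0,0]'

```text
t: 26.25
eef_pos: [0.5706, 0.0302, 0.0672]
tool_rot: [0.701, 0.103, 0.699, -0.103]
contact_force: [-0.4, -0.5, 4.9]
gripper_width: 0.12
```

```bash
python3 - <<'E'
from h import *
st()
E
```

```text
t 26.25 pos [570.6  30.2  67.2] jaw -16.74 axis [ 0.0025 -0.0017 -1.    ] F [-0.4 -0.5  4.9] M [-0.17  0.2  -0.07] g 0.12 q [-0.43  0.54  0.35  1.96 -0.27  0.69 -0.21]
```

Call:
drive_tool --slide '[[-1,0.4,-0.9],[-1.3,0.6,-1.7],[-1.5,0.8,-2.5],[-1.7,1,-3.2],[-1.9,1.2,-3.7],[-2.1,1.4,-4],[-2.1,1.4,-4],[-2.1,1.4,-4]]' --turn '[[0.002,0.003,-0.13],[0.002,0.003,-0.27],[0.002,0.003,-0.41],[0.002,0.003,-0.55],[0.002,0.003,-0.69],[0.002,0.003,-0.83],[0.002,0.003,-0.873],[0.002,0.003,-0.873]]' --gripper '[0,0,0,0,0,0,0,0]'

```text
t: 27.05
eef_pos: [0.5696, 0.0312, 0.0639]
tool_rot: [0.59, 0.389, 0.59, -0.39]
contact_force: [-1.2, -0.4, 8.0]
gripper_width: 0.116
```

```bash
python3 - <<'E'
from h import *
st(); w=save('wrist','w17'); save('scene','s7')
a=cv2.imread('pics/s7.png')[190:270,240:340];b=cv2.imread('pics/w17.png')
cv2.imwrite('pics/z20.png',np.hstack([cv2.resize(a,(400,320)),cv2.resize(b,(400,320))]))
E
```

```text
t 27.05 pos [569.6  31.2  63.9] jaw -66.84 axis [ 5.e-04 -6.e-04 -1.e+00] F [-1.2 -0.4  8. ] M [-0.16  0.36 -0.07] g 0.116 q [-0.6   0.59  0.57  1.97 -0.48  0.72 -0.9 ]
```

View pics/z20.png

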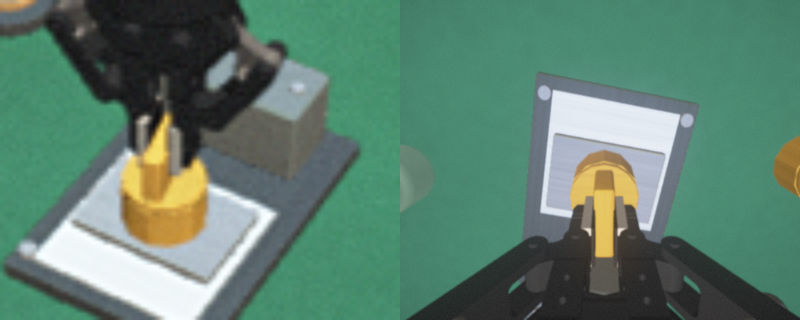

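Call:
drive_tool --slide '[[0,0,1],[0,0,2.5],[0,0,2.5],[0,0,2.5]]' --turn '[[0,0,0],[0,0,0],[0,0,0],[0,0,0]]' --gripper '[0,0,0,0]'

```text
t: 27.55
eef_pos: [0.5694, 0.0313, 0.0657]
tool_rot: [0.591, 0.389, 0.59, -0.389]
contact_force: [2.8, -0.3, -10.0]
gripper_width: 0.118
```

```bash
python3 - <<'E'
from h import *
st()
E
```

```text
t 27.55 pos [569.4  31.3  65.7] jaw -66.77 axis [ 3.e-04 -1.e-03 -1.e+00] F [  2.8  -0.3 -10. ] M [-0.11 -0.57 -0.09] g 0.118 q [-0.6   0.59  0.58  1.97 -0.47  0.72 -0.9 ]
```

Call:
drive_tool --slide '[[0,0,1],[0,0,2],[0,0,2]]' --turn '[[0,0,0],[0,0,0],[0,0,0]]' --gripper '[0,0,0]'

```text
t: 27.85
eef_pos: [0.5692, 0.0313, 0.0662]
tool_rot: [0.591, 0.388, 0.59, -0.39]
contact_force: [7.0, -0.3, -23.2]
gripper_width: 0.12
```

```bash
python3 - <<'E'
from h import *
st()
E
```

```text
t 27.85 pos [569.2  31.3  66.2] jaw -66.75 axis [-0.     -0.0023 -1.    ] F [  7.   -0.3 -23.2] M [-0.06 -1.65 -0.03] g 0.12 q [-0.6   0.59  0.58  1.97 -0.47  0.72 -0.9 ]
```

Call:
drive_tool --slide '[[0,0,-1.3],[0,0,-1.3],[0,0,-1.3],[0,0,-1.3],[0,0,-1.3],[0,0,20],[0,0,60],[0,0,105],[0,0,130],[0,0,130]]' --turn '[[0,0,0],[0,0,0],[0,0,0],[0,0,0],[0,0,0],[0,0,0],[0,0,0],[0,0,0],[0,0,0],[0,0,0]]' --gripper '[0,0,0.5,0.5,0.5,0.5,0.5,0.5,0.5,0.5]'

```text
t: 28.85
eef_pos: [0.5717, 0.0311, 0.2002]
tool_rot: [0.593, 0.39, 0.588, -0.388]
contact_force: [0.3, -1.2, 0.6]
gripper_width: 0.501
```

```bash
python3 - <<'E'
from h import *
st(); w=save('wrist','w18'); s=save('scene','s8'); save('top','t8')
a=cv2.imread('pics/s8.png')[190:270,240:340];b=cv2.imread('pics/w18.png')
cv2.imwrite('pics/z21.png',np.hstack([cv2.resize(a,(400,320)),cv2.resize(b,(400,320))]))
c=cv2.imread('pics/s8.png');d=cv2.imread('pics/t8.png')
cv2.imwrite('pics/z22.png',np.hstack([cv2.resize(c,(400,300)),cv2.resize(d,(400,300))]))
E
```

```text
t 28.85 pos [571.7  31.1 200.2] jaw -66.76 axis [ 7.e-03 -4.e-04 -1.e+00] F [ 0.3 -1.2  0.6] M [ 0.03  0.03 -0.07] g 0.501 q [-0.71  0.41  0.71  1.88 -0.32  0.97 -1.02]
```

View pics/z21.png

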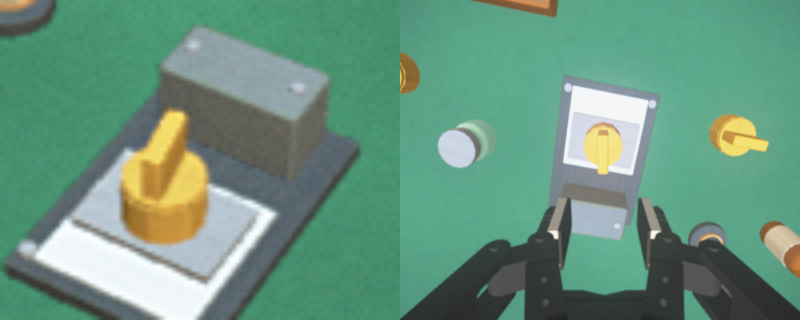

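View pics/z22.png

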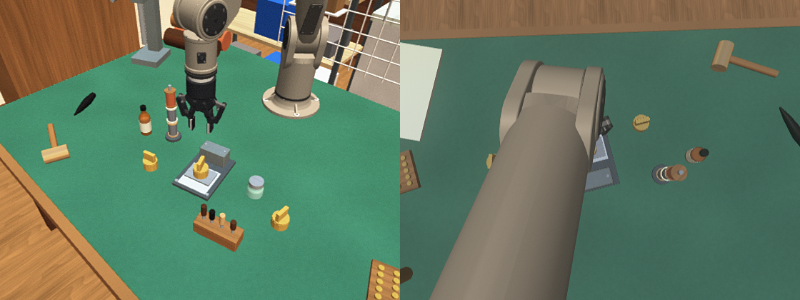

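```bash
python3 - <<'E'
from h import *
w=load('w18');s=load('s8'); X=[.5703,.0322,.0855]
u,v=map(int,proj(w,X)); u2,v2=map(int,proj(s,X)); print(u-40,v-40,u2-25,v2-25)
a=cv2.imread('pics/w18.png')[v-40:v+40,u-40:u+40];b=cv2.imread('pics/s8.png')[v2-25:v2+25,u2-25:u2+25]
cv2.imwrite('pics/z23.png',np.hstack([cv2.resize(a,(400,400),interpolation=cv2.INTER_CUBIC),cv2.resize(b,(400,400),interpolation=cv2.INTER_CUBIC)]))
E
```

```text
242 164 255 198
```

View pics/z23.png

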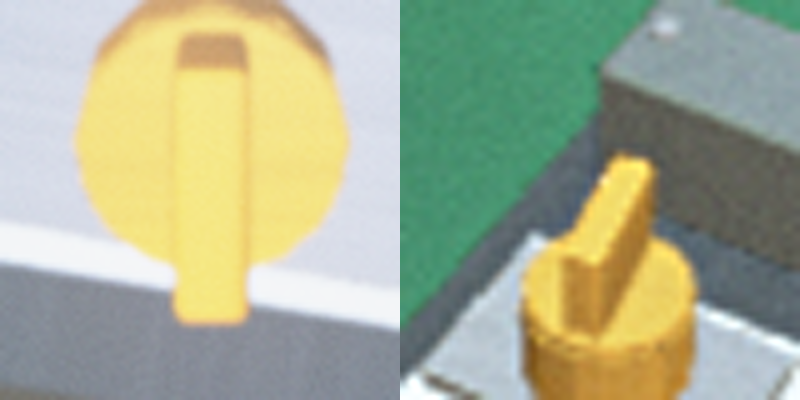

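```bash
python3 - <<'E'
from h import *
w=load('w18');s=load('s8')
print(tri([(w,284.2,203.4),(s,281.2,224.1)]))
a=onz(w,284.2,178,.0855);b=onz(w,284.2,228.8,.0855);print((a+b)/2,np.linalg.norm(a-b),np.degrees(np.arctan2(*(b-a)[[1,0]]))%180)
# height from apparent wing length
for z in (.0815,.0855,.0895): 
    a=onz(w,284.2,178,z);b=onz(w,284.2,228.8,z);print(z,np.linalg.norm(a-b))
# bystanders now vs start in the scene view
s0=load('scene0')
d=cv2.absdiff(s0['color'],s['color']).max(2)
for n,(x0,y0,x1,y1) in dict(bottle=(190,145,218,192),spool=(228,118,258,200),jar=(342,245,374,280),block=(268,282,345,350)).items(): print(n,(d[y0:y1,x0:x1]>40).sum())
E
```

```text
[0.56925075 0.03179747 0.08150689]
[0.57088456 0.03138516 0.0855    ] 0.04192464375016379 23.126714996334982
0.0815 0.04257538096368104
0.0855 0.04192464375016379
0.0895 0.041273906536646435
bottle 0
spool 384
jar 0
block 0
```

```bash
python3 - <<'E'
from h import *
a=cv2.imread('pics/scene0.png')[110:210,180:280];b=cv2.imread('pics/s8.png')[110:210,180:280]
cv2.imwrite('pics/z24.png',np.hstack([cv2.resize(a,(400,400)),cv2.resize(b,(400,400))]))
E
```

```text
(no output)
```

View pics/z24.png

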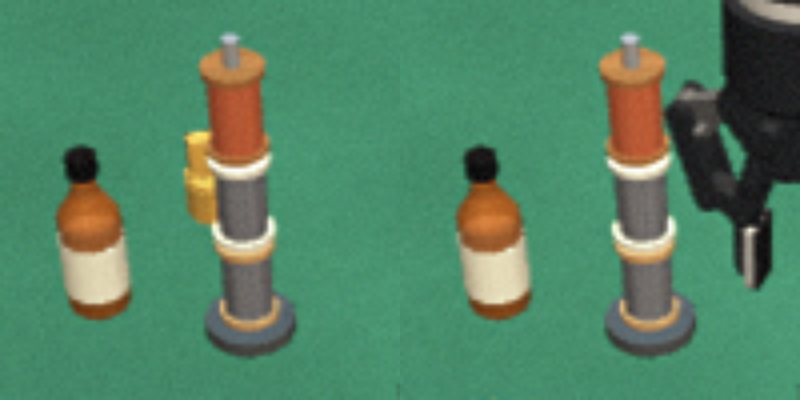

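The spool stand and bottle have not moved. The only differences are the removed cap and the gripper coming into view. The arm is clear, so I'm handing in.

```bash
python3 - <<'E'
from h import *
print(bot.hand_in()); print(bot.get_obs()['t'])
E
```

```text
the job is handed in; nothing more can be done
None
the job is handed in; nothing more can be done
```

The right cap is screwed home on the clamp and the job is handed in at about 29 s of the 72 s allowed.

**Trying the caps:** The first two, both from the left side, stopped on the 32 mm stud's taper or top with their undersides at about 42 and 39 mm. They are too tight, and both stand upright on the bench: the first at its own place, the second at about (0.65, −0.13). The third, from behind the spool stand, went down over the stud onto the plate. I pressed it to 27 mm and turned it 80° clockwise.

**Last checks:**
- **Hold:** with the cap home, a pull that reached 23 N raised the tool about 2 mm (slack and grip give), then it held.
- **Angle:** the wing now lies at 23°, which is 80° from the pin line.
- **Bystanders:** bottle, jar and tool block are unchanged in the before and after pictures. The spool stand's picture differed only by the removed cap and the gripper coming into view.

**Disagreements:**
- The final height of the wing top by two-view triangulation came out at 81.5 mm against the nominal 85.5 mm. The same method had read 3–6 mm low before, and the wing's apparent length fits 85.5 mm.
- My running estimate of the underside at home was 22.8 mm while pressing and 24.6–25.1 mm while pulling, around the nominal 23.5 mm.
- Setting the second cap down reached a brief 35 N on the wrist. It was left upright.

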